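Put away vials, bottles and spanner after a chromatograph run

ROBOT

A 6-joint arm with a two-finger parallel gripper is mounted at the origin on a cart in front of the work surface, level with it; the furniture and walls round the work are solid. World frame = base frame: x ahead of the robot, y to its left, z up, the work surface at z = 0. Lengths are in m, angles in degrees, forces in N, time in s.
With the tool pointing down it reaches from about 0.275 to 1 m from the base axis. Payload 8.4 kg.
Tool frame: the origin (TCP) lies at the very end of the fingers, on their centre line; the grasp point (between the pads) lies 19 mm behind it (arm.pinch_z is the distance from the TCP to the grasp point, in m); z points along the fingers, y is the line along which they close (so a half turn about z gives the same grasp; the last joint's range is limited). The gripper opens to 85 mm and grips with 20 to 120 N. Pads are 22 mm wide; open, the fingers measure 114 mm over their backs; the gripper's body (76 mm by 85 mm) begins 54 mm behind the grasp point. The pads swing forward as they close: fully open they stand 13 mm farther back than shut.
Start: joints at [63.002, 20.225, 93.587, -0, 66.188, -0.138], TCP at [0.282, 0.558, 0.231] pointing down, gripper open.
Joint ranges: [-150.9, 150.9], [-52.94, 120.26], [3.33, 152.33], [-74.26, 254.26], [0, 154.13], [-172.89, 172.89]. Speed limits (degrees/s): [127.2, 127.2, 159.86, 180, 180, 180].

INTERFACE

Orientations are given as a 3x3 rotation matrix whose columns are the frame's x, y, z axes.
In Python, from workcell import arm gives the robot as it stands.
- The arm moves only by the shell command python3 -m creep 'ROWS' [FORCE]. ROWS is JSON, a list of rows, each an object of numbers: "jaw": the opening, from -1 (shut) to 1 (fully open); "dx", "dy", "dz": the shift along the tool's x, y, z in mm; "yaw": the turn about the tool's z in degrees. In form: [{"jaw": .., "dx": .., "dy": .., "dz": .., "yaw": ..}, ...]. A call has 1 to 8 rows; each row is the pose to reach, as a shift and turn from the pose commanded when the call began, along the tool's axes at that moment; what a row does not reach only later rows make up. A row lasts 1/10 s, in which the tool goes at most 50 mm and 8.59 degrees, less where a joint would pass 70% of its speed; a pose out of reach is approached as far as the arm can. A call with a gripper value outside its range is refused whole. The fingers move at their own pace and stop on an object; FORCE is the grip in N (left out, the last holds). Time passes only in rows, so rows that repeat a pose let the fingers close. It gives the time, the measured TCP pose, the force, the opening and the grip force at its end, in the units of the state.
- arm.get_state(): the state, without advancing time (a new reading comes with each control period).
- arm.get_image(name): name is "scene" or "top" or "wrist"; returns (picture, depth): 384x512x3 uint8, red, green, blue; 384x512 float32, m along the optical axis (not along the pixel's ray), 0 where there is no reading.
- arm.get_calibration(name): a dict with "camera_matrix" (3x3 intrinsics, pixels), "k1" (the pictures are not rectified: a ray, as slopes to the right and down, at radius r is drawn at 1 + k1 r^2 times it, then the intrinsics apply), "eye" and "orientation" of the camera in the world. Camera axes: x right, y up, looking along -z (the intrinsics and any distortion apply to the point x, -y, -z); pixel columns grow to the right and rows downward; lengths in m; the calibration is good to about 2 mm. A picture is of the moment at which its call begins: read the wrist's pose just before it. get_calibration takes no time and is no camera call; for the wrist camera it gives the pose at the moment of the call.
- arm.close_job(): hands the job in; it is judged then, once.
The state is a dict: "clock": time; "q": joint angles; "joint_vel": joint speeds; "joint_efforts": joint torques, N m; "eef_pos": TCP position; "ee_rot": TCP orientation; "contact_force": force on the tool from outside, world axes, zero at the start; "wrist_torque": the same for the moment, N m; "gripper_width": finger opening in m; "finger_force": force on a finger pad.
Only numpy, scipy, OpenCV 4.12 (cv2) and the standard library are available. Lean on these libraries where they do the work, as an engineer would, in place of code of your own. Each camera call takes 0.05 s, during which the arm holds its last target. There are 200 camera calls.

TASK

Clear the mixed things on the left bench into their holders on the bench by the instrument: the two slim vials into the vial rack, one to a bay, the two bottles into the larger bottle carrier, one to a bay, and the spanner flat in the shallow steel tray, lying lengthwise in it. Keep vials and bottles upright all the time, stand each fully down on the floor of its bay, and do not disturb the measuring cylinder and the beaker.

Things in the scene. Friction and masses are not known exactly. Their poses are not given: they have to be found in the camera images.
- vial_red: slim glass sample vial with red cap, standing, 28 mm diameter, 96 mm high; collides as a plain cylinder; grip it about 70 mm up; origin at the centre of its underside, z up along it
- vial_clear: slim glass sample vial with colourless cap, standing, 28 mm diameter, 96 mm high; collides as a plain cylinder; grip it about 70 mm up; origin at the centre of its underside, z up along it
- white_bottle: white bottle with red screw cap, much thicker than the vials, standing, 48 mm diameter, 100 mm high; collides as a plain cylinder; grip it about 70 mm up; origin at the centre of its underside, z up along it
- amber_bottle: amber bottle with black screw cap, standing, 56 mm diameter, 115 mm high; collides as a plain cylinder; grip it about 80 mm up; origin at the centre of its underside, z up along it
- spanner: small flat steel spanner lying flat, 98 mm long along its y, 19 mm wide along x over its jaws, 4 mm thick (it collides as a plain bar 18 mm wide, so the fingers close on 18 mm at the shaft too); origin at the middle of its underside; grip it across the shaft at the middle, with the fingertips just above the bench
- vial_rack: white two-bay rack, 52 x 100 x 35 mm, the smaller of the two racks. Two square open bays, 44 mm along x and 44 mm along y, centred at y = -24 and +24 mm. Fixed; x runs across its width, y along its length; origin at the centre of its underside; floor 4 mm thick, walls 35 mm high and 4 mm thick
- bottle_carrier: grey two-bay carrier, 80 x 156 x 35 mm, the larger of the two racks. Two square open bays, 72 mm along x and 72 mm along y, centred at y = -38 and +38 mm. Fixed; x runs across its width, y along its length; origin at the centre of its underside; floor 4 mm thick, walls 35 mm high and 4 mm thick
- tool_tray: shallow open steel tray, no partition, 88 x 138 x 12 mm, rolled rim; inside 82 x 132 mm, floor 3 mm thick. Fixed; x across its width, y along its length; origin at the centre of its underside. Close behind the holders stands a tall instrument (0.4 m), its front from a corner near x 0.52, y -0.30 to x 0.67, y -0.05: cross in front of it, about 0.46 m from the base axis
- measuring_cylinder: glass measuring cylinder with hexagonal blue foot, standing on the left bench, foot 48 x 56 mm, 143 mm high, loose, origin at the centre of its underside; not to be disturbed
- beaker: small clear beaker standing on the left bench, 45 mm diameter, 59 mm high, loose, origin at the centre of its underside; not to be disturbed

How it is judged:
By the outcome, as a careful person would: the job done as asked, in the order asked, and still so for the second after the job is handed in, with the robot touching nothing.
It also fails if it takes over 152 s, if anything falls off the work surface, if the arm or the gripper's body presses on something with over 40 N, if the wrist force passes 120 N, or if a joint passes its speed limit or range.

## Working session

There is one attempt and no reset: what is moved stays moved. The work goes in short steps, Python scripts to look and compute and a shell command to move; the robot and the scene stay as the last step left them, time stands still between calls to the robot, and variables do not carry over. Pictures are saved under pics/ and viewed, at most 14 in all, crops included, and the job is handed in when it is done.

```bash
mkdir -p pics; ls
python3 - <<'E'
from workcell import arm
import cv2,numpy as np
s=arm.get_state();print(s['clock'],s['eef_pos'],s['ee_rot'],s['gripper_width'],arm.pinch_z)
for n in ['scene','top','wrist']:
    c=arm.get_calibration(n);print(n,np.round(c['camera_matrix'],1).tolist(),c['k1'],c['eye'],np.round(c['orientation'],3).tolist())
    p,d=arm.get_image(n);np.savez('pics/%s0.npz'%n,p=p,d=d,**{k:np.array(v) for k,v in c.items()})
    cv2.imwrite('pics/%s0.png'%n,p[:,:,::-1])
E
```

```text
pics
0.0 [0.28217908 0.55713773 0.2305467 ] [[-8.92087167e-01  4.51862921e-01 -6.21411557e-04]
 [ 4.51863349e-01  8.92086286e-01 -1.25423169e-03]
 [-1.23880663e-05 -1.39967710e-03 -9.99999020e-01]] 0.08552804324761155 0.0187
scene [[465.2, 0.0, 247.1], [0.0, 465.2, 194.2], [0.0, 0.0, 1.0]] 0.012561137216220106 [-0.2474733  -1.07135158  0.96853102] [[0.804, 0.347, -0.483], [-0.594, 0.447, -0.669], [-0.017, 0.824, 0.566]]
top [[351.7, 0.0, 251.0], [0.0, 351.7, 190.1], [0.0, 0.0, 1.0]] -0.04655429278464194 [0.298122   0.05581525 1.26351686] [[0.013, 0.981, -0.196], [-0.999, 0.019, 0.028], [0.031, 0.195, 0.98]]
wrist [[341.7, 0.0, 253.9], [0.0, 341.7, 193.4], [0.0, 0.0, 1.0]] -0.08575566572605388 [0.22053859 0.58753547 0.37372584] [[0.453, -0.858, -0.242], [0.892, 0.435, 0.125], [-0.002, -0.272, 0.962]]
```

View pics/top0.png

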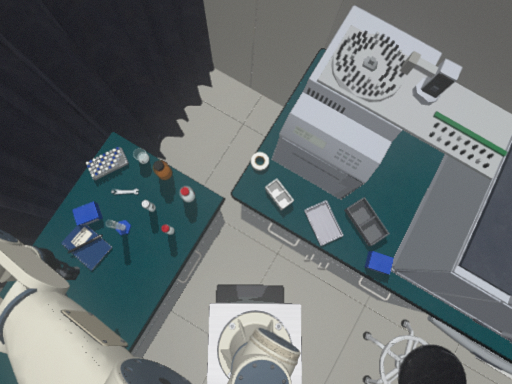

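View pics/wrist0.png

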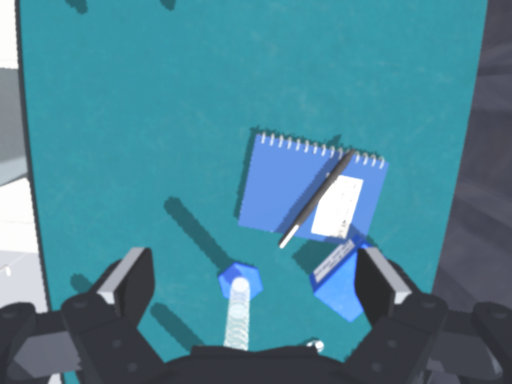

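View pics/scene0.png

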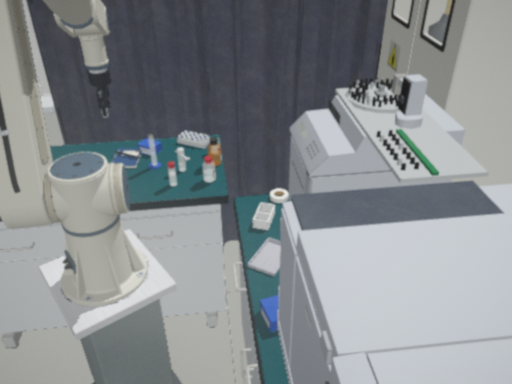

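The top view shows vial_red (168,230), vial_clear (148,206), white bottle (187,194), amber (163,170), beaker (141,155), cylinder (122,227) and spanner (125,191). The holders are the vial rack (279,195), tray (324,223) and carrier (367,222). The wrist view shows only the cylinder (240,280). The scene view shows the same layout. Next I'll zoom in on the top view.

Run:
```python
import cv2,numpy as np
p=cv2.imread('pics/top0.png')
a=cv2.resize(p[140:250,90:220],None,fx=6,fy=5.4,interpolation=cv2.INTER_CUBIC)[:594]
b=cv2.resize(p[165:285,245:405],None,fx=5,fy=5,interpolation=cv2.INTER_CUBIC)
a=cv2.resize(p[140:250,90:220],None,fx=5,fy=5,interpolation=cv2.INTER_CUBIC)
cv2.imwrite('pics/ca.png',a);cv2.imwrite('pics/cb.png',b)
```

```text
(no output)
```

View pics/ca.png

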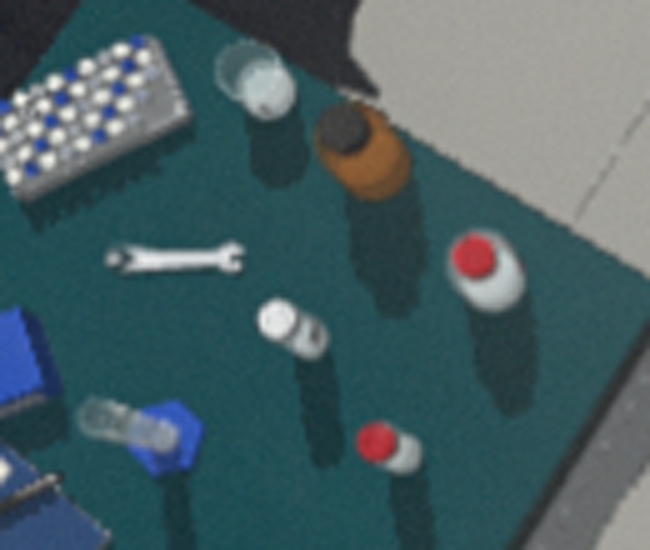

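View pics/cb.png

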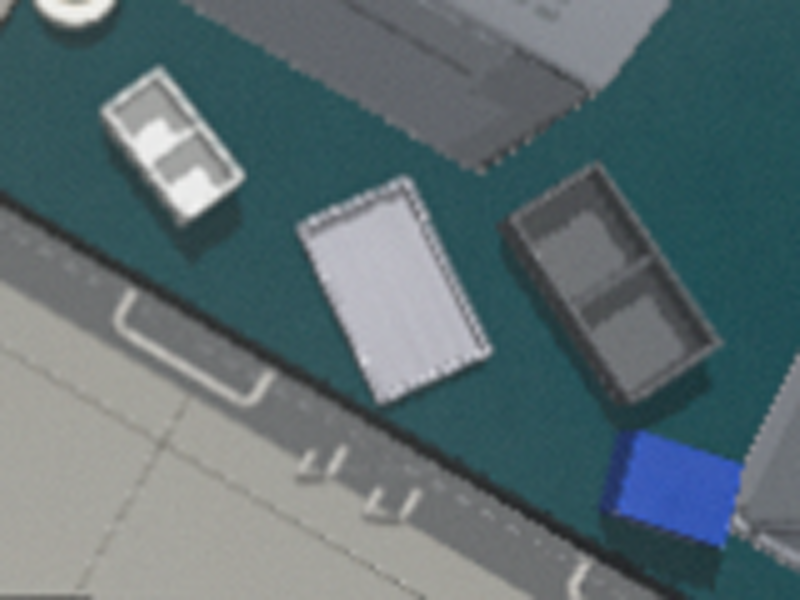

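Crop A (5x, offset 90,140) gives cap centres: red vial (377,441), clear vial (277,320), white bottle (475,255), amber bottle (343,129). The spanner runs from (108,259) to (242,257), the cylinder foot is at (167,438) and the beaker at (262,82). Crop B (5x, offset 245,165) gives the rack's top-rim corners (101,110), (158,67), (244,177), the tray's (298,228), (408,180), (492,352), (380,403), and the carrier's (500,222), (598,163), (721,342), (628,404).

```bash
cat > h.py <<'E'
import numpy as np,cv2
def ray(c,uv):
    K=np.array(c['camera_matrix']);k=float(c['k1'])
    q=np.array([(uv[0]-K[0,2])/K[0,0],(uv[1]-K[1,2])/K[1,1]]);p=q.copy()
    for _ in range(20): p=q/(1+k*(p@p))
    return np.array(c['orientation'])@np.array([p[0],-p[1],-1.])
def onz(c,uv,z):
    d=ray(c,uv);e=np.array(c['eye']);return (e+d*(z-e[2])/d[2])
def proj(c,X):
    K=np.array(c['camera_matrix']);v=np.array(c['orientation']).T@(np.array(X)-np.array(c['eye']))
    p=np.array([v[0],-v[1]])/-v[2];p=p*(1+float(c['k1'])*(p@p));return p*[K[0,0],K[1,1]]+K[:2,2]
E
python3 - <<'E'
from h import *
t=dict(np.load('pics/top0.npz'));t={k:t[k] for k in t}
A=lambda u,v:(90+(u+.5)/5-.5,140+(v+.5)/5-.5)
B=lambda u,v:(245+(u+.5)/5-.5,165+(v+.5)/5-.5)
for n,u,v,z in [('red',377,441,.096),('clear',277,320,.096),('white',475,255,.1),('amber',343,129,.115),('sp1',108,259,.003),('sp2',242,257,.003),('cyl',167,438,.01),('beakbase',267,92,0.005),('beakrim',246,68,.059)]:
    X=onz(t,A(u,v),z);print(n,X.round(4),'r',np.hypot(*X[:2]).round(3),np.degrees(np.arctan2(X[1],X[0])).round(1))
for n,z,C in [('rack',.035,[(101,110),(158,67),(244,177)]),('tray',.012,[(298,228),(408,180),(492,352),(380,403)]),('carr',.035,[(500,222),(598,163),(721,342),(628,404)])]:
    P=np.array([onz(t,B(*q),z) for q in C])
    print(n,P[:,:2].round(4).tolist(),'c',((P[0]+P[2])/2).round(4),'len',np.linalg.norm(np.diff(P,axis=0),axis=1).round(4),
     'long dir',np.degrees(np.arctan2(*(P[2]-P[1])[[1,0]])).round(1), 'short',np.degrees(np.arctan2(*(P[1]-P[0])[[1,0]])).round(1))
# colour masks
hsv=cv2.cvtColor(t['p'],cv2.COLOR_RGB2HSV)
m=(((hsv[...,0]<8)|(hsv[...,0]>172))&(hsv[...,1]>140)&(hsv[...,2]>90)).astype(np.uint8)
n,l,s,c=cv2.connectedComponentsWithStats(m)
for i in range(1,n):
    if s[i,4]>8:print(s[i],c[i])
for u,v in [(165,228),(145,204),(185,191),(158,166)]: print(t['d'][v,u])
E
```

```text
red [0.3986 0.3047 0.096 ] r 0.502 37.4
clear [0.478  0.3763 0.096 ] r 0.608 38.2
white [0.5241 0.2456 0.1   ] r 0.579 25.1
amber [0.6058 0.3361 0.115 ] r 0.693 29.0
sp1 [0.5348 0.5279 0.003 ] r 0.751 44.6
sp2 [0.5382 0.4305 0.003 ] r 0.689 38.7
cyl [0.4052 0.4719 0.01  ] r 0.622 49.4
beakbase [0.6624 0.421  0.005 ] r 0.785 32.4
beakrim [0.6642 0.4216 0.059 ] r 0.787 32.4
rack [[0.557, -0.0286], [0.5894, -0.0695], [0.5103, -0.1309]] c [ 0.5336 -0.0797  0.035 ] len [0.0522 0.1001] long dir -142.2 short -51.6
tray [[0.4776, -0.1732], [0.5142, -0.2545], [0.3903, -0.3121], [0.3531, -0.2301]] c [ 0.4339 -0.2427  0.012 ] len [0.0892 0.1367 0.09  ] long dir -155.1 short -65.7
carr [[0.4811, -0.3144], [0.5252, -0.3879], [0.3976, -0.4709], [0.3533, -0.4012]] c [ 0.4393 -0.3927  0.035 ] len [0.0857 0.1522 0.0826] long dir -146.9 short -59.0
[181 188   8   7  43] [184.41860465 191.02325581]
[162 225   7   7  40] [164.725 228.075]
1.161377
1.1755569
1.1804342
1.1792617
```

Measured sizes agree: rack 52x100, tray about 89x137, carrier about 84x152, spanner 98 mm. I'll move to an overview pose over the left bench and refine with the wrist camera.

```bash
python3 -m creep '[{"jaw":1,"dx":-30,"dy":-11,"dz":-15},{"jaw":1,"dx":-75,"dy":-28,"dz":-30},{"jaw":1,"dx":-120,"dy":-45,"dz":-30,"yaw":8},{"jaw":1,"dx":-165,"dy":-62,"dz":-30,"yaw":16},{"jaw":1,"dx":-210,"dy":-79,"dz":-30,"yaw":25},{"jaw":1,"dx":-255,"dy":-95,"dz":-30,"yaw":25},{"jaw":1,"dx":-290,"dy":-108,"dz":-30,"yaw":25},{"jaw":1,"dx":-303,"dy":-112,"dz":-30,"yaw":25}]' 40
cat >> h.py <<'E'
def snap(n,name):
    from workcell import arm
    c=arm.get_calibration(n);p,d=arm.get_image(n)
    np.savez('pics/%s.npz'%name,p=p,d=d,**{k:np.array(v) for k,v in c.items()});cv2.imwrite('pics/%s.png'%name,p[:,:,::-1]);return c,p,d
def go(x,y,z,h=None):
    "TCP target (m), heading of tool y (deg, mod 180) -> row numbers"
    from workcell import arm
    s=arm.get_state();R=np.array(s['ee_rot']);p=np.array(s['eef_pos']);h0=np.degrees(np.arctan2(R[1,1],R[0,1]))
    yaw=0 if h is None else (h0-h+90)%180-90
    print('at',p.round(4),'h',h0.round(1),'q6',np.round(s['q'][5],1),'-> dx,dy,dz',(R.T@(np.array([x,y,z])-p)*1000).round(1),'yaw',round(yaw,1))
E
python3 - <<'E'
from h import *
snap('wrist','w1')
E
```

```text
validation failed for argument at $[0]...
```

View pics/w1.png

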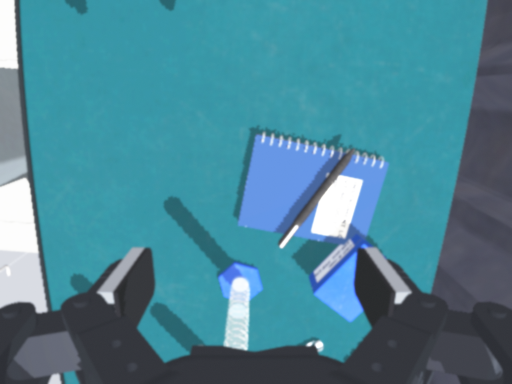

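The call was refused because every row needs all five numbers. The wrist picture is unchanged from before.

```bash
python3 -m creep '[{"jaw":1,"dx":-30,"dy":-10,"dz":-15,"yaw":0},{"jaw":1,"dx":-70,"dy":-23,"dz":-30,"yaw":4},{"jaw":1,"dx":-110,"dy":-37,"dz":-40,"yaw":10},{"jaw":1,"dx":-150,"dy":-50,"dz":-50,"yaw":16},{"jaw":1,"dx":-190,"dy":-63,"dz":-60,"yaw":22},{"jaw":1,"dx":-230,"dy":-77,"dz":-60,"yaw":25},{"jaw":1,"dx":-255,"dy":-85,"dz":-60,"yaw":25},{"jaw":1,"dx":-263,"dy":-88,"dz":-60,"yaw":25}]' 40
python3 - <<'E'
from h import *
snap('wrist','w2')
E
```

```text
clock: 1.0
eef_pos: [0.4789, 0.3582, 0.2912]
ee_rot: [[-0.616, 0.788, 0.0], [0.788, 0.616, -0.0], [-0.001, 0.0, -1.0]]
contact_force: [-0.1, -0.0, -0.5]
gripper_width: 0.0858
finger_force: 0.0
```

View pics/w2.png

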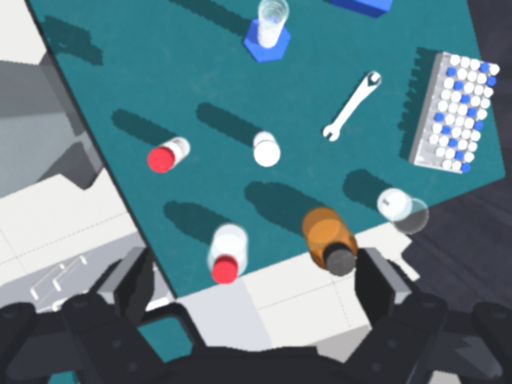

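All items are visible: red cap (160,159), clear cap (266,154), white bottle's cap (225,270), amber's cap (340,261), spanner (332,133)–(375,78), cylinder foot (268,42), beaker (398,206).

Run:
```python
from h import *
t=dict(np.load('pics/w2.npz'));p=t['p'];hsv=cv2.cvtColor(p,cv2.COLOR_RGB2HSV);H,S,V=cv2.split(hsv)
red=((H<8)|(H>172))&(S>130)&(V>90)
def blob(m,u,v,r):
    w=np.zeros(m.shape,bool);w[v-r:v+r,u-r:u+r]=True
    n,l,s,c=cv2.connectedComponentsWithStats((m&w).astype(np.uint8));i=1+np.argmax(s[1:,4]);pts=np.argwhere(l==i)[:,::-1].astype(np.float32)
    return c[i],s[i],cv2.minAreaRect(pts),pts
wh=(S<40)&(V>150); dk=(V<75)&(S<90)
for n,m,u,v,r,z in [('red',red,160,159,22,.096),('clear',wh,266,148,22,.096),('white',red,225,270,22,.1),('amber',dk,340,261,22,.115)]:
    c,s,re,_=blob(m,u,v,r);dep=t['d'][int(c[1]),int(c[0])];d=ray(t,c)
    print(n,c.round(1),s[2:],'rect',np.round(re[0],1),np.round(re[1],1),'plane',onz(t,c,z).round(4),'depthpt',(t['eye']+d*dep).round(4))
c,s,re,pts=blob((S<70)&(V>110),354,105,45,)
print('sp',c,s,re);box=cv2.boxPoints(re)
W=np.array([onz(t,b,.004)[:2] for b in box]);print(W.round(4),np.linalg.norm(np.roll(W,-1,0)-W,axis=1).round(4));
C=np.array([onz(t,q,.004)[:2] for q in pts]);vx=np.linalg.eigh(np.cov(C.T))[1][:,1];print('spanner mid',W.mean(0).round(4),'dir',np.degrees(np.arctan2(vx[1],vx[0])))
```

```text
red [160.7 159.1] [ 27  26 515] rect [161. 159.] [24.  25.5] plane [0.399  0.3065 0.096 ] depthpt [0.3987 0.3058 0.0938]
clear [265.6 149.2] [ 26  35 710] rect [266.5 149. ] [34. 25.] plane [0.4761 0.379  0.096 ] depthpt [0.4763 0.3789 0.0941]
white [224.6 269.7] [ 25  27 552] rect [224. 269.] [26. 24.] plane [0.5223 0.2488 0.1   ] depthpt [0.5223 0.249  0.1003]
amber [333.8 249.8] [ 27  22 203] rect [334.3 250.9] [14.6 28.6] plane [0.5934 0.3432 0.115 ] depthpt [0.595  0.3424 0.1116]
sp [351.32702419 105.36487907] [322  72  59  69 951] ((351.6632995605469, 105.08966827392578), (16.826114654541016, 82.98333740234375), 37.519107818603516)
[[0.5276 0.4282]
 [0.5243 0.5271]
 [0.5453 0.5286]
 [0.5493 0.4289]] [0.0989 0.021  0.0998 0.0217]
spanner mid [0.5366 0.4782] dir 91.4746407471326
```

Run:
```python
from h import *
t=dict(np.load('pics/w2.npz'))
print('clear',onz(t,(266,154),.096),'amber',onz(t,(340,261.5),.115),'beaker',onz(t,(394,203),0.003),onz(t,(409,215),.059))
go(.3988,.3056,.15,-7); go(.3988,.3056,.051,-7)
```

```text
clear [0.47944161 0.37555197 0.096     ] amber [0.60751352 0.3371983  0.115     ] beaker [0.66772964 0.42017842 0.003     ] [0.66269879 0.41965773 0.059     ]
at [0.4787 0.3584 0.2911] h 38.0 q6 -1.3 -> dx,dy,dz [  7.7 -95.4 141.1] yaw 45.0
at [0.4787 0.3584 0.2911] h 38.0 q6 -1.3 -> dx,dy,dz [  7.7 -95.4 240.1] yaw 45.0
```

```bash
python3 -m creep '[{"jaw":1,"dx":2,"dy":-25,"dz":20,"yaw":6},{"jaw":1,"dx":4,"dy":-55,"dz":45,"yaw":14},{"jaw":1,"dx":6,"dy":-80,"dz":75,"yaw":22},{"jaw":1,"dx":8,"dy":-95,"dz":105,"yaw":30},{"jaw":1,"dx":8,"dy":-95,"dz":130,"yaw":38},{"jaw":1,"dx":8,"dy":-95,"dz":141,"yaw":45},{"jaw":1,"dx":8,"dy":-95,"dz":141,"yaw":45}]' 40 && python3 -c "
from h import *
go(.3988,.3056,.051,-7)
c,p,d=snap('wrist','w3');hsv=cv2.cvtColor(p,cv2.COLOR_RGB2HSV);H,S,V=cv2.split(hsv)
n,l,s,k=cv2.connectedComponentsWithStats((((H<8)|(H>172))&(S>130)&(V>90)).astype('uint8'))
for i in range(1,n):
  if s[i,4]>60: print(s[i],k[i],onz(c,k[i],.096),onz(c,k[i],.1))
"
```

```text
clock: 1.75
eef_pos: [0.3957, 0.3079, 0.1487]
ee_rot: [[0.12, 0.993, -0.003], [0.993, -0.12, -0.002], [-0.002, -0.003, -1.0]]
contact_force: [-0.2, -0.5, 0.8]
gripper_width: 0.0854
finger_force: 0.0
at [0.3957 0.3079 0.1487] h -6.9 q6 44.6 -> dx,dy,dz [-1.7  3.6 97.7] yaw 0.1
[ 240  192   41   44 1406] [259.52133713 214.0056899 ] [0.39872149 0.30697202 0.096     ] [0.39883485 0.30837702 0.1       ]
[ 430  253   50   46 1694] [454.43565525 275.38311688] [0.52233076 0.24805301 0.096     ] [0.51991679 0.25066267 0.1       ]
```

```bash
python3 -m creep '[{"jaw":1,"dx":-1,"dy":3,"dz":20,"yaw":0},{"jaw":1,"dx":-1,"dy":3,"dz":50,"yaw":0},{"jaw":1,"dx":-1,"dy":3,"dz":80,"yaw":0},{"jaw":1,"dx":-1,"dy":3,"dz":98,"yaw":0},{"jaw":1,"dx":-1,"dy":3,"dz":98,"yaw":0},{"jaw":-1,"dx":-1,"dy":3,"dz":98,"yaw":0},{"jaw":-1,"dx":-1,"dy":3,"dz":98,"yaw":0},{"jaw":-1,"dx":-1,"dy":3,"dz":98,"yaw":0}]' 40;  python3 -m creep '[{"jaw":-1,"dx":0,"dy":0,"dz":0,"yaw":0},{"jaw":-1,"dx":0,"dy":0,"dz":0,"yaw":0},{"jaw":-1,"dx":0,"dy":0,"dz":0,"yaw":0}]' 40; python3 -c "
from h import *
for b in [(.5146,-.0945),(.5525,-.065)]: go(*b,.051+.004,-52)"
```

```text
clock: 2.6
eef_pos: [0.4012, 0.3072, 0.0536]
ee_rot: [[0.119, 0.993, 0.002], [0.993, -0.119, 0.001], [0.002, 0.002, -1.0]]
contact_force: [0.5, 0.2, 0.3]
gripper_width: 0.0443
finger_force: 0.0
clock: 2.9
eef_pos: [0.4009, 0.3069, 0.053]
ee_rot: [[0.119, 0.993, 0.001], [0.993, -0.119, 0.001], [0.001, 0.001, -1.0]]
contact_force: [-0.9, -0.8, 7.4]
gripper_width: 0.0267
finger_force: 40.5
at [0.4009 0.3069 0.053 ] h -6.9 q6 44.1 -> dx,dy,dz [-384.9  160.8   -2.2] yaw 45.1
at [0.4009 0.3069 0.053 ] h -6.9 q6 44.1 -> dx,dy,dz [-351.1  194.9   -2.2] yaw 45.1
```

```bash
python3 -m creep '[{"jaw":-1,"dx":0,"dy":0,"dz":-20,"yaw":0},{"jaw":-1,"dx":0,"dy":0,"dz":-55,"yaw":0},{"jaw":-1,"dx":-20,"dy":8,"dz":-80,"yaw":0},{"jaw":-1,"dx":-50,"dy":21,"dz":-85,"yaw":4},{"jaw":-1,"dx":-90,"dy":38,"dz":-85,"yaw":9},{"jaw":-1,"dx":-130,"dy":54,"dz":-85,"yaw":14},{"jaw":-1,"dx":-170,"dy":71,"dz":-85,"yaw":19},{"jaw":-1,"dx":-210,"dy":88,"dz":-85,"yaw":24}]'; python3 -c "
from h import *
go(.5146,-.0945,.135,-52)"
```

```text
clock: 3.7
eef_pos: [0.4629, 0.0858, 0.1375]
ee_rot: [[0.516, 0.857, 0.0], [0.857, -0.516, 0.0], [0.0, 0.0, -1.0]]
contact_force: [0.1, -0.3, -0.2]
gripper_width: 0.0268
finger_force: 40.2
at [0.4629 0.0858 0.1375] h -31.0 q6 41.4 -> dx,dy,dz [-127.9  137.3    2.5] yaw 21.0
```

```bash
python3 -m creep '[{"jaw":-1,"dx":-27,"dy":29,"dz":2,"yaw":4},{"jaw":-1,"dx":-54,"dy":58,"dz":2,"yaw":8},{"jaw":-1,"dx":-81,"dy":87,"dz":2,"yaw":13},{"jaw":-1,"dx":-106,"dy":114,"dz":2,"yaw":18},{"jaw":-1,"dx":-122,"dy":131,"dz":2,"yaw":21},{"jaw":-1,"dx":-128,"dy":138,"dz":2,"yaw":21},{"jaw":-1,"dx":-128,"dy":138,"dz":2,"yaw":21}]'; python3 -c "
from h import *
go(.5146,-.0945,.055,-52)
snap('wrist','w4')"
```

```text
clock: 4.4
eef_pos: [0.5156, -0.0939, 0.1352]
ee_rot: [[0.787, 0.617, -0.0], [0.617, -0.787, 0.0], [0.0, -0.0, -1.0]]
contact_force: [-0.3, -0.2, -0.5]
gripper_width: 0.0267
finger_force: 40.1
at [ 0.5156 -0.0939  0.1352] h -51.9 q6 41.4 -> dx,dy,dz [-1.2 -0.1 80.2] yaw 0.1
```

View pics/w4.png

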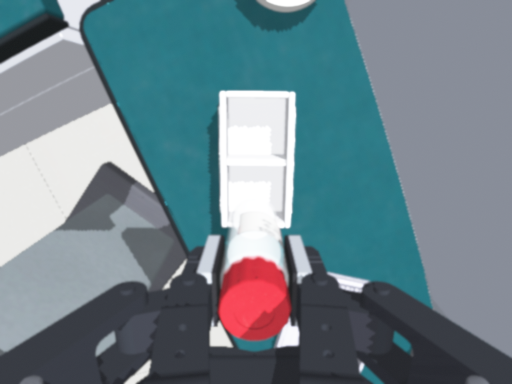

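The rack's rim corners are at (220,92), (296,93), (292,227), (219,226), and the vial is held upright. I'll check the bay positions from these.

```bash
python3 -c "
from h import *
t=dict(np.load('pics/w4.npz'))
P=np.array([onz(t,q,.035)[:2] for q in [(220,92),(296,93),(292,227),(219,226)]])
c=P.mean(0);a=(P[0]+P[1]-P[2]-P[3]);a/=np.linalg.norm(a);print(P.round(4).tolist(),c,np.degrees(np.arctan2(a[1],a[0])),np.linalg.norm(np.roll(P,-1,0)-P,axis=1))
print('A',c+a*.024,'B',c-a*.024)
go(*(c-a*.024),.055)"
```

```text
[[0.5581, -0.0317], [0.5899, -0.0733], [0.5124, -0.1341], [0.4787, -0.0898]] [ 0.53479953 -0.08220185] 37.149400447710896 [0.05232549 0.09851762 0.05565858 0.09839124]
A [ 0.55392905 -0.06770836] B [ 0.51567    -0.09669534]
at [ 0.5152 -0.093   0.1351] h -51.8 q6 41.4 -> dx,dy,dz [-1.9  3.3 80.1] yaw 0
```

```bash
python3 -m creep '[{"jaw":-1,"dx":-2,"dy":2,"dz":15,"yaw":0},{"jaw":-1,"dx":-2,"dy":2,"dz":40,"yaw":0},{"jaw":-1,"dx":-2,"dy":2,"dz":60,"yaw":0},{"jaw":-1,"dx":-2,"dy":2,"dz":71,"yaw":0},{"jaw":-1,"dx":-2,"dy":2,"dz":75,"yaw":0},{"jaw":-1,"dx":-2,"dy":2,"dz":77,"yaw":0},{"jaw":-1,"dx":-2,"dy":2,"dz":78,"yaw":0},{"jaw":-1,"dx":-2,"dy":2,"dz":78,"yaw":0}]'
```

```text
clock: 5.25
eef_pos: [0.5157, -0.0959, 0.0579]
ee_rot: [[0.786, 0.618, 0.001], [0.618, -0.786, -0.0], [0.001, 0.001, -1.0]]
contact_force: [0.7, 0.1, -0.3]
gripper_width: 0.0264
finger_force: 40.1
```

```bash
python3 -m creep '[{"jaw":-1,"dx":0,"dy":0,"dz":0.5,"yaw":0},{"jaw":-1,"dx":0,"dy":0,"dz":1,"yaw":0},{"jaw":-1,"dx":0,"dy":0,"dz":1.5,"yaw":0},{"jaw":-1,"dx":0,"dy":0,"dz":1.5,"yaw":0}]'
```

```text
clock: 5.65
eef_pos: [0.5157, -0.0961, 0.057]
ee_rot: [[0.787, 0.617, 0.001], [0.617, -0.787, -0.0], [0.001, 0.001, -1.0]]
contact_force: [-2.8, 1.7, 12.6]
gripper_width: 0.0265
finger_force: 41.5
```

Contact confirmed, so the vial is on the floor. Opening and rising.

```bash
python3 -m creep '[{"jaw":-1,"dx":0,"dy":0,"dz":-0.7,"yaw":0},{"jaw":0,"dx":0,"dy":0,"dz":-0.7,"yaw":0},{"jaw":0.3,"dx":0,"dy":0,"dz":-0.7,"yaw":0},{"jaw":0.5,"dx":0,"dy":0,"dz":-0.7,"yaw":0},{"jaw":0.5,"dx":0,"dy":0,"dz":-0.7,"yaw":0},{"jaw":1,"dx":0,"dy":0,"dz":-25,"yaw":0},{"jaw":1,"dx":0,"dy":0,"dz":-65,"yaw":0},{"jaw":1,"dx":0,"dy":0,"dz":-110,"yaw":0}]'; python3 -c "
from h import *
snap('wrist','w5')
go(.479,.376,.17,-7)"
```

```text
clock: 6.45
eef_pos: [0.5141, -0.0958, 0.166]
ee_rot: [[0.787, 0.618, -0.003], [0.618, -0.787, 0.001], [-0.002, -0.002, -1.0]]
contact_force: [0.8, 0.2, 0.5]
gripper_width: 0.0852
finger_force: 0.0
at [ 0.5183 -0.0966  0.1736] h -51.9 q6 41.1 -> dx,dy,dz [ 260.9 -396.     2.6] yaw -44.9
```

View pics/w5.png

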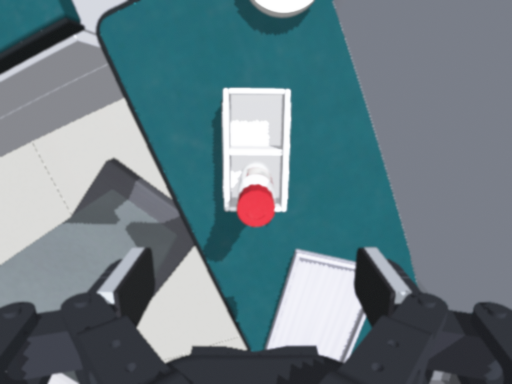

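The red vial stands upright in the near bay (256,205). Next, the clear vial.

```bash
python3 -m creep '[{"jaw":1,"dx":14,"dy":-22,"dz":0,"yaw":-3},{"jaw":1,"dx":40,"dy":-60,"dz":0,"yaw":-8},{"jaw":1,"dx":66,"dy":-100,"dz":0,"yaw":-14},{"jaw":1,"dx":92,"dy":-140,"dz":0,"yaw":-20},{"jaw":1,"dx":119,"dy":-180,"dz":0,"yaw":-26},{"jaw":1,"dx":145,"dy":-220,"dz":0,"yaw":-32},{"jaw":1,"dx":171,"dy":-260,"dz":0,"yaw":-38},{"jaw":1,"dx":198,"dy":-300,"dz":0,"yaw":-45}]'; python3 -c "
from h import *
go(.479,.376,.16,-7)"
```

```text
clock: 7.3
eef_pos: [0.4851, 0.2642, 0.1656]
ee_rot: [[0.115, 0.993, 0.0], [0.993, -0.115, -0.0], [-0.0, 0.0, -1.0]]
contact_force: [0.6, 0.5, 0.4]
gripper_width: 0.0856
finger_force: 0.0
at [0.4851 0.2642 0.1656] h -6.6 q6 35.0 -> dx,dy,dz [110.4 -18.9   5.6] yaw 0.4
```

```bash
python3 -m creep '[{"jaw":1,"dx":40,"dy":-7,"dz":2,"yaw":0},{"jaw":1,"dx":75,"dy":-13,"dz":6,"yaw":0},{"jaw":1,"dx":100,"dy":-17,"dz":10,"yaw":0},{"jaw":1,"dx":110,"dy":-19,"dz":12,"yaw":0},{"jaw":1,"dx":110,"dy":-19,"dz":12,"yaw":0}]'; python3 -c "
from h import *
go(.479,.376,.0525,-7)
c,p,d=snap('wrist','w6');hsv=cv2.cvtColor(p,cv2.COLOR_RGB2HSV);H,S,V=cv2.split(hsv)
d2=d.copy();r=None
# top face of cap by height
ys,xs=np.nonzero((S<60)&(V>120))
Z=np.array([ (c['eye']+ray(c,(x,y))*d[y,x]) for x,y in zip(xs,ys)])
k=(np.abs(Z[:,2]-.096)<.006)&(np.abs(Z[:,0]-.479)<.04)&(np.abs(Z[:,1]-.376)<.04)
print(k.sum(),np.median(Z[k],0),(Z[k].max(0)+Z[k].min(0))/2,np.ptp(Z[k],0))"
```

```text
clock: 7.8
eef_pos: [0.4795, 0.3744, 0.1531]
ee_rot: [[0.118, 0.993, -0.001], [0.993, -0.118, -0.001], [-0.001, -0.001, -1.0]]
contact_force: [-0.4, -0.2, 0.3]
gripper_width: 0.0854
finger_force: 0.0
at [0.4795 0.3744 0.1531] h -6.8 q6 44.6 -> dx,dy,dz [  1.6  -0.6 100.6] yaw 0.2
1285 [0.4793709  0.37728799 0.09568767] [0.47938371 0.37644299 0.09396041] [0.0250068  0.02543457 0.0076497 ]
```

Clear vial confirmed at (0.479, 0.377).

```bash
python3 -m creep '[{"jaw":1,"dx":2,"dy":0,"dz":20,"yaw":0},{"jaw":1,"dx":2,"dy":0,"dz":50,"yaw":0},{"jaw":1,"dx":2,"dy":0,"dz":80,"yaw":0},{"jaw":1,"dx":2,"dy":0,"dz":100,"yaw":0},{"jaw":1,"dx":2,"dy":0,"dz":100,"yaw":0},{"jaw":-1,"dx":2,"dy":0,"dz":100,"yaw":0},{"jaw":-1,"dx":2,"dy":0,"dz":100,"yaw":0},{"jaw":-1,"dx":2,"dy":0,"dz":100,"yaw":0}]' 40;  python3 -m creep '[{"jaw":-1,"dx":0,"dy":0,"dz":0,"yaw":0},{"jaw":-1,"dx":0,"dy":0,"dz":0,"yaw":0},{"jaw":-1,"dx":0,"dy":0,"dz":0,"yaw":0},{"jaw":-1,"dx":0,"dy":0,"dz":-20,"yaw":0},{"jaw":-1,"dx":0,"dy":0,"dz":-60,"yaw":0},{"jaw":-1,"dx":-8,"dy":-0,"dz":-100,"yaw":0},{"jaw":-1,"dx":-30,"dy":0,"dz":-120,"yaw":0},{"jaw":-1,"dx":-65,"dy":0,"dz":-120,"yaw":3}]' 40; python3 -c "
from h import *
go(.553,-.0665,.16,-52)"
```

```text
clock: 8.65
eef_pos: [0.4811, 0.376, 0.0553]
ee_rot: [[0.12, 0.993, 0.002], [0.993, -0.12, 0.001], [0.002, 0.002, -1.0]]
contact_force: [0.9, 0.4, -0.2]
gripper_width: 0.0436
finger_force: 0.0
clock: 9.45
eef_pos: [0.4744, 0.313, 0.1776]
ee_rot: [[0.17, 0.985, 0.006], [0.985, -0.17, 0.004], [0.005, 0.005, -1.0]]
contact_force: [0.4, -0.4, -0.1]
gripper_width: 0.0265
finger_force: 39.4
at [0.4744 0.313  0.1776] h -9.8 q6 43.0 -> dx,dy,dz [-360.8  141.8   16.5] yaw 42.2
```

```bash
python3 -m creep '[{"jaw":-1,"dx":-40,"dy":16,"dz":0,"yaw":5},{"jaw":-1,"dx":-82,"dy":32,"dz":0,"yaw":10},{"jaw":-1,"dx":-124,"dy":49,"dz":0,"yaw":15},{"jaw":-1,"dx":-166,"dy":65,"dz":0,"yaw":20},{"jaw":-1,"dx":-208,"dy":82,"dz":0,"yaw":26},{"jaw":-1,"dx":-250,"dy":98,"dz":4,"yaw":32},{"jaw":-1,"dx":-290,"dy":114,"dz":8,"yaw":37},{"jaw":-1,"dx":-325,"dy":128,"dz":12,"yaw":42}]'; python3 -c "
from h import *
go(.553,-.0665,.14,-52)"
```

```text
clock: 10.25
eef_pos: [0.5431, -0.033, 0.162]
ee_rot: [[0.789, 0.614, 0.001], [0.614, -0.789, -0.0], [0.0, 0.001, -1.0]]
contact_force: [-0.5, 0.2, -0.2]
gripper_width: 0.0264
finger_force: 39.4
at [ 0.5431 -0.033   0.162 ] h -52.1 q6 48.5 -> dx,dy,dz [-12.7  32.5  22. ] yaw -0.1
```

```bash
python3 -m creep '[{"jaw":-1,"dx":-6,"dy":16,"dz":6,"yaw":0},{"jaw":-1,"dx":-12,"dy":29,"dz":12,"yaw":0},{"jaw":-1,"dx":-12,"dy":32,"dz":30,"yaw":0},{"jaw":-1,"dx":-12,"dy":32,"dz":30,"yaw":0}]'; python3 -c "
from h import *
c,p,d=snap('wrist','w7')
print('bay A px',proj(c,(.553,-.0665,.035)),'held axis')
go(.553,-.0665,.0585,-52)"
```

```text
clock: 10.65
eef_pos: [0.5518, -0.0631, 0.1297]
ee_rot: [[0.786, 0.619, -0.004], [0.619, -0.786, 0.001], [-0.002, -0.003, -1.0]]
contact_force: [0.2, 0.5, 0.3]
gripper_width: 0.0263
finger_force: 39.5
bay A px [258.13488868 195.7881725 ] held axis
at [ 0.5522 -0.0628  0.1307] h -51.8 q6 45.1 -> dx,dy,dz [-1.5  3.6 72.2] yaw 0.2
```

View pics/w7.png

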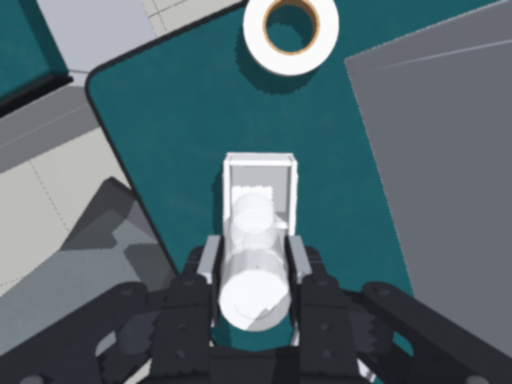

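The rack's far bay spans columns 225–297 and the vial is centred at column 255, so a small correction is enough. Lowering.

```bash
python3 -m creep '[{"jaw":-1,"dx":-1,"dy":3,"dz":10,"yaw":0},{"jaw":-1,"dx":-1,"dy":4,"dz":30,"yaw":0},{"jaw":-1,"dx":-1,"dy":4,"dz":50,"yaw":0},{"jaw":-1,"dx":-1,"dy":4,"dz":62,"yaw":0},{"jaw":-1,"dx":-1,"dy":4,"dz":68,"yaw":0},{"jaw":-1,"dx":-1,"dy":4,"dz":70,"yaw":0},{"jaw":-1,"dx":-1,"dy":4,"dz":71,"yaw":0},{"jaw":-1,"dx":-1,"dy":4,"dz":72,"yaw":0}]';python3 -m creep '[{"jaw":-1,"dx":0,"dy":0,"dz":0.3,"yaw":0},{"jaw":-1,"dx":0,"dy":0,"dz":0.6,"yaw":0}]'
```

```text
clock: 11.5
eef_pos: [0.5555, -0.0673, 0.0604]
ee_rot: [[0.786, 0.618, 0.001], [0.618, -0.786, -0.0], [0.001, 0.001, -1.0]]
contact_force: [0.4, -0.5, -0.9]
gripper_width: 0.0269
finger_force: 39.5
clock: 11.7
eef_pos: [0.5551, -0.0673, 0.0596]
ee_rot: [[0.787, 0.618, 0.001], [0.618, -0.787, -0.0], [0.0, 0.0, -1.0]]
contact_force: [-1.2, 0.2, -0.3]
gripper_width: 0.0266
finger_force: 39.5
```

```bash
python3 -m creep '[{"jaw":-1,"dx":0,"dy":0,"dz":0.7,"yaw":0},{"jaw":-1,"dx":0,"dy":0,"dz":1.4,"yaw":0},{"jaw":-1,"dx":0,"dy":0,"dz":1.4,"yaw":0}]'
```

```text
clock: 12.0
eef_pos: [0.5553, -0.0673, 0.0589]
ee_rot: [[0.787, 0.618, 0.001], [0.618, -0.787, -0.0], [0.001, 0.001, -1.0]]
contact_force: [-2.8, 0.6, 9.9]
gripper_width: 0.0267
finger_force: 40.8
```

```bash
python3 -m creep '[{"jaw":-1,"dx":0,"dy":0,"dz":-0.6,"yaw":0},{"jaw":0,"dx":0,"dy":0,"dz":-0.6,"yaw":0},{"jaw":0.3,"dx":0,"dy":0,"dz":-0.6,"yaw":0},{"jaw":0.5,"dx":0,"dy":0,"dz":-0.6,"yaw":0},{"jaw":0.5,"dx":0,"dy":0,"dz":-0.6,"yaw":0},{"jaw":1,"dx":0,"dy":0,"dz":-25,"yaw":0},{"jaw":1,"dx":0,"dy":0,"dz":-65,"yaw":0},{"jaw":1,"dx":0,"dy":0,"dz":-105,"yaw":0}]'; python3 -c "
from h import *
snap('wrist','w8')
go(.5228,.248,.17,-52)"
```

```text
clock: 12.8
eef_pos: [0.5542, -0.0672, 0.1633]
ee_rot: [[0.787, 0.618, -0.002], [0.618, -0.787, 0.0], [-0.001, -0.001, -1.0]]
contact_force: [0.7, -0.6, -0.5]
gripper_width: 0.0856
finger_force: 0.0
at [ 0.5579 -0.0677  0.1702] h -51.9 q6 44.8 -> dx,dy,dz [ 167.3 -270.    -0.4] yaw 0.1
```

View pics/w8.png

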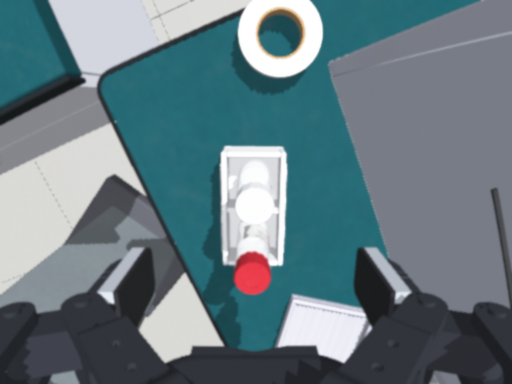

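Both vials stand in their bays, with the clear cap at (255,205) and the red at (252,272). Next, the white bottle.

```bash
python3 -m creep '[{"jaw":1,"dx":15,"dy":-24,"dz":0,"yaw":0},{"jaw":1,"dx":40,"dy":-64,"dz":0,"yaw":0},{"jaw":1,"dx":65,"dy":-105,"dz":0,"yaw":0},{"jaw":1,"dx":90,"dy":-146,"dz":0,"yaw":0},{"jaw":1,"dx":115,"dy":-187,"dz":0,"yaw":0},{"jaw":1,"dx":140,"dy":-227,"dz":0,"yaw":0},{"jaw":1,"dx":160,"dy":-260,"dz":5,"yaw":0},{"jaw":1,"dx":169,"dy":-271,"dz":10,"yaw":0}]'
cat >> h.py <<'E'
def cap(name,x,y,z,w=.045):
    "points of the scene at height z near x,y"
    c,p,d=snap('wrist',name);v,u=np.nonzero(d>0)
    D=np.stack([(u-c['camera_matrix'][0][2])/c['camera_matrix'][0][0],(v-c['camera_matrix'][1][2])/c['camera_matrix'][1][1]],1)
    q=D.copy()
    for _ in range(10): q=D/(1+c['k1']*(q**2).sum(1,keepdims=True))
    P=np.array(c['eye'])+(np.c_[q[:,0],-q[:,1],-np.ones(len(q))]*d[v,u][:,None])@np.array(c['orientation']).T
    k=(np.abs(P[:,2]-z)<.005)&(np.abs(P[:,0]-x)<w)&(np.abs(P[:,1]-y)<w);P=P[k]
    if len(P):print(name,len(P),'mean',P.mean(0).round(4),'mid',((P.max(0)+P.min(0))/2).round(4),'ext',np.ptp(P,0).round(4))
    return P
E
python3 -m creep '[{"jaw":1,"dx":0,"dy":0,"dz":0,"yaw":0},{"jaw":1,"dx":0,"dy":0,"dz":0,"yaw":0}]' >/dev/null; python3 -c "
from h import *
cap('w9',.5228,.248,.1)
cap('w9b',.607,.337,.115)
go(.5228,.248,.053,-52)"
```

```text
clock: 13.65
eef_pos: [0.5198, 0.2535, 0.1526]
ee_rot: [[0.785, 0.62, 0.0], [0.62, -0.785, 0.001], [0.001, -0.0, -1.0]]
contact_force: [1.0, -0.3, -0.3]
gripper_width: 0.0855
finger_force: 0.0
w9 1730 mean [0.5251 0.2465 0.1002] mid [0.5246 0.2458 0.0988] ext [0.0286 0.0289 0.0076]
w9b 714 mean [0.5998 0.3288 0.1148] mid [0.6018 0.331  0.1137] ext [0.0174 0.0219 0.0072]
at [0.5206 0.2489 0.1527] h -51.9 q6 77.4 -> dx,dy,dz [ 1.2  2.1 99.7] yaw 0.1
```

```bash
python3 -m creep '[{"jaw":1,"dx":1,"dy":4,"dz":15,"yaw":0},{"jaw":1,"dx":1,"dy":4,"dz":40,"yaw":0},{"jaw":1,"dx":1,"dy":4,"dz":70,"yaw":0},{"jaw":1,"dx":1,"dy":4,"dz":95,"yaw":0},{"jaw":1,"dx":1,"dy":4,"dz":99,"yaw":0},{"jaw":1,"dx":1,"dy":4,"dz":99,"yaw":0},{"jaw":-1,"dx":1,"dy":4,"dz":99,"yaw":0},{"jaw":-1,"dx":1,"dy":4,"dz":99,"yaw":0}]' 50;  python3 -m creep '[{"jaw":-1,"dx":0,"dy":0,"dz":0,"yaw":0},{"jaw":-1,"dx":0,"dy":0,"dz":0,"yaw":0},{"jaw":-1,"dx":0,"dy":0,"dz":0,"yaw":0}]' 50; python3 -c "
from h import *
go(.4075,-.4134,.2,-58);go(.40,-.2,.2,-58)"
```

```text
clock: 14.75
eef_pos: [0.5247, 0.2479, 0.0551]
ee_rot: [[0.787, 0.617, 0.002], [0.617, -0.787, 0.001], [0.002, 0.001, -1.0]]
contact_force: [0.4, 0.2, -0.1]
gripper_width: 0.0592
finger_force: 0.0
clock: 15.05
eef_pos: [0.5246, 0.248, 0.0551]
ee_rot: [[0.786, 0.618, 0.002], [0.618, -0.786, 0.001], [0.002, 0.001, -1.0]]
contact_force: [0.3, -1.6, 7.3]
gripper_width: 0.0472
finger_force: 50.4
at [0.5246 0.248  0.0551] h -51.8 q6 77.0 -> dx,dy,dz [-500.4  447.9 -145.7] yaw 6.2
at [0.5246 0.248  0.0551] h -51.8 q6 77.0 -> dx,dy,dz [-374.5  275.5 -145.5] yaw 6.2
```

```bash
python3 -m creep '[{"jaw":-1,"dx":0,"dy":0,"dz":-15,"yaw":0},{"jaw":-1,"dx":0,"dy":0,"dz":-50,"yaw":0},{"jaw":-1,"dx":-6,"dy":4,"dz":-90,"yaw":0},{"jaw":-1,"dx":-24,"dy":18,"dz":-120,"yaw":0},{"jaw":-1,"dx":-56,"dy":41,"dz":-133,"yaw":0},{"jaw":-1,"dx":-92,"dy":68,"dz":-135,"yaw":0},{"jaw":-1,"dx":-128,"dy":94,"dz":-135,"yaw":0},{"jaw":-1,"dx":-164,"dy":121,"dz":-135,"yaw":0}]' ; python3 -m creep '[{"jaw":-1,"dx":-36,"dy":26,"dz":0,"yaw":0},{"jaw":-1,"dx":-72,"dy":53,"dz":0,"yaw":0},{"jaw":-1,"dx":-108,"dy":79,"dz":0,"yaw":2},{"jaw":-1,"dx":-144,"dy":106,"dz":0,"yaw":4},{"jaw":-1,"dx":-180,"dy":132,"dz":0,"yaw":6},{"jaw":-1,"dx":-207,"dy":155,"dz":0,"yaw":6},{"jaw":-1,"dx":-220,"dy":175,"dz":0,"yaw":6}]' ; python3 -c "
from h import *
go(.4075,-.4134,.16,-58)"
```

```text
clock: 15.85
eef_pos: [0.4687, 0.05, 0.19]
ee_rot: [[0.786, 0.618, 0.001], [0.618, -0.786, 0.0], [0.001, 0.001, -1.0]]
contact_force: [0.8, -0.9, -1.7]
gripper_width: 0.0474
finger_force: 51.5
clock: 16.55
eef_pos: [0.4031, -0.2242, 0.1898]
ee_rot: [[0.848, 0.531, 0.0], [0.531, -0.848, -0.001], [0.0, 0.001, -1.0]]
contact_force: [0.5, 0.6, -1.0]
gripper_width: 0.0473
finger_force: 51.6
at [ 0.4031 -0.2242  0.1898] h -58.0 q6 28.7 -> dx,dy,dz [-96.7 162.7  29.9] yaw 0.0
```

```bash
python3 -m creep '[{"jaw":-1,"dx":-18,"dy":32,"dz":4,"yaw":0},{"jaw":-1,"dx":-40,"dy":70,"dz":8,"yaw":0},{"jaw":-1,"dx":-62,"dy":107,"dz":12,"yaw":0},{"jaw":-1,"dx":-82,"dy":140,"dz":16,"yaw":0},{"jaw":-1,"dx":-94,"dy":158,"dz":20,"yaw":0},{"jaw":-1,"dx":-97,"dy":163,"dz":25,"yaw":0},{"jaw":-1,"dx":-97,"dy":163,"dz":25,"yaw":0}]' ; python3 -c "
from h import *
go(.4075,-.4134,.059,-58)
P=cap('w10',.44,-.39,.036,.12)
"
```

```text
clock: 17.25
eef_pos: [0.4085, -0.4113, 0.1632]
ee_rot: [[0.847, 0.531, -0.001], [0.531, -0.847, 0.001], [-0.0, -0.002, -1.0]]
contact_force: [-0.1, 0.5, -1.0]
gripper_width: 0.0469
finger_force: 51.6
at [ 0.4085 -0.4113  0.1632] h -57.9 q6 12.5 -> dx,dy,dz [ -1.9   1.4 104.2] yaw 0.1
w10 2820 mean [ 0.4575 -0.391   0.0348] mid [ 0.428  -0.4169  0.0358] ext [0.1972 0.1861 0.0096]
```

View pics/w10.png

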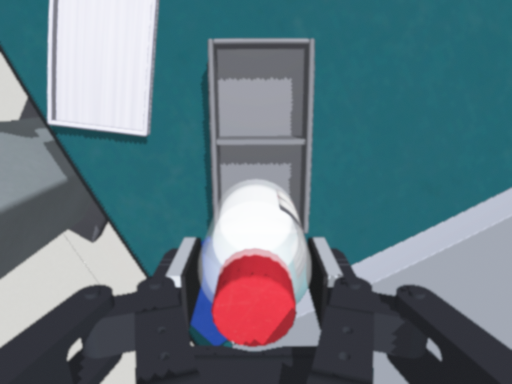

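The carrier's far rim runs (209,41)–(314,40) and its partition is at row 141, from column 212 to 310. The bottle is held upright.

```bash
python3 -c "
from h import *
t=dict(np.load('pics/w10.npz'));f=lambda q,z=.035:onz(t,q,z)[:2]
a,b,m1,m2=f((209,40)),f((314,39)),f((212,141)),f((310,141))
m=(m1+m2)/2;e=(a+b)/2;print(np.linalg.norm(b-a),np.linalg.norm(m2-m1),np.linalg.norm(e-m));u=(e-m)/np.linalg.norm(e-m)
print('c',m,np.degrees(np.arctan2(u[1],u[0])),'near',m+u*.038,'far',m-u*.038)
T=[f(q,.012) for q in [(49,0),(158,0),(148,136),(48,124)]];print('tray near corners',T[2:],np.linalg.norm(T[2]-T[3]))
go(*(m-u*.038),.059,-57)"
```

```text
0.07824625150210349 0.07779168512018982 0.07596971588633838
c [ 0.44110701 -0.39811069] 32.025603993512725 near [ 0.47332384 -0.37795936] far [ 0.40889019 -0.41826203]
tray near corners [array([ 0.39102689, -0.31481363]), array([ 0.35359382, -0.23280546])] 0.09014751795901155
at [ 0.4086 -0.4106  0.1635] h -57.9 q6 12.6 -> dx,dy,dz [ -3.9   6.8 104.5] yaw -0.9
```

```bash
python3 -m creep '[{"jaw":-1,"dx":-3,"dy":5,"dz":15,"yaw":0},{"jaw":-1,"dx":-3,"dy":5,"dz":45,"yaw":0},{"jaw":-1,"dx":-3,"dy":5,"dz":75,"yaw":0},{"jaw":-1,"dx":-3,"dy":5,"dz":93,"yaw":0},{"jaw":-1,"dx":-3,"dy":5,"dz":100,"yaw":0},{"jaw":-1,"dx":-3,"dy":5,"dz":103,"yaw":0},{"jaw":-1,"dx":-3,"dy":5,"dz":104,"yaw":0},{"jaw":-1,"dx":-3,"dy":5,"dz":104,"yaw":0}]';python3 -m creep '[{"jaw":-1,"dx":0,"dy":0,"dz":0.5,"yaw":0},{"jaw":-1,"dx":0,"dy":0,"dz":1,"yaw":0},{"jaw":-1,"dx":0,"dy":0,"dz":1,"yaw":0}]'
```

```text
clock: 18.1
eef_pos: [0.4097, -0.418, 0.0606]
ee_rot: [[0.847, 0.532, 0.001], [0.532, -0.847, -0.001], [0.0, 0.001, -1.0]]
contact_force: [0.2, 0.4, -1.3]
gripper_width: 0.0469
finger_force: 51.6
clock: 18.4
eef_pos: [0.4093, -0.4179, 0.0591]
ee_rot: [[0.847, 0.532, 0.0], [0.532, -0.847, -0.001], [0.0, 0.001, -1.0]]
contact_force: [0.5, -0.6, 0.7]
gripper_width: 0.0466
finger_force: 51.6
```

```bash
python3 -m creep '[{"jaw":-1,"dx":0,"dy":0,"dz":0.5,"yaw":0},{"jaw":-1,"dx":0,"dy":0,"dz":0.5,"yaw":0},{"jaw":-1,"dx":0,"dy":0,"dz":0.5,"yaw":0}]';python3 -m creep '[{"jaw":0.3,"dx":0,"dy":0,"dz":0,"yaw":0},{"jaw":0.5,"dx":0,"dy":0,"dz":0,"yaw":0},{"jaw":1,"dx":0,"dy":0,"dz":0,"yaw":0},{"jaw":1,"dx":0,"dy":0,"dz":0,"yaw":0},{"jaw":1,"dx":0,"dy":0,"dz":-20,"yaw":0},{"jaw":1,"dx":0,"dy":0,"dz":-60,"yaw":0},{"jaw":1,"dx":0,"dy":0,"dz":-105,"yaw":0},{"jaw":1,"dx":0,"dy":0,"dz":-125,"yaw":0}]'; python3 -c "
from h import *
cap('w11',.409,-.417,.104)
go(.40,-.2,.185,-40);go(.607,.336,.185,-34)"
```

```text
clock: 18.7
eef_pos: [0.4094, -0.418, 0.0591]
ee_rot: [[0.847, 0.532, 0.0], [0.532, -0.847, -0.001], [0.0, 0.001, -1.0]]
contact_force: [-1.7, 1.1, 6.6]
gripper_width: 0.0471
finger_force: 52.4
clock: 19.5
eef_pos: [0.4103, -0.4189, 0.1871]
ee_rot: [[0.847, 0.532, 0.003], [0.532, -0.847, -0.003], [0.001, 0.005, -1.0]]
contact_force: [-0.3, -0.2, 0.6]
gripper_width: 0.0854
finger_force: 0.0
w11 1314 mean [ 0.4097 -0.4194  0.1042] mid [ 0.409  -0.4198  0.1028] ext [0.0288 0.0288 0.007 ]
at [ 0.4111 -0.4197  0.1892] h -57.9 q6 12.1 -> dx,dy,dz [ 107.5 -191.9    3. ] yaw -17.9
at [ 0.4111 -0.4197  0.1892] h -57.9 q6 12.1 -> dx,dy,dz [ 567.9 -535.7    1.2] yaw -23.9
```

White cap top is at z 0.104, so it's on the bay floor. Next, the amber bottle.

```bash
python3 -m creep '[{"jaw":1,"dx":10,"dy":-18,"dz":0,"yaw":0},{"jaw":1,"dx":30,"dy":-53,"dz":0,"yaw":-2},{"jaw":1,"dx":50,"dy":-90,"dz":0,"yaw":-4},{"jaw":1,"dx":72,"dy":-128,"dz":0,"yaw":-6},{"jaw":1,"dx":96,"dy":-165,"dz":0,"yaw":-8},{"jaw":1,"dx":126,"dy":-196,"dz":0,"yaw":-10},{"jaw":1,"dx":160,"dy":-225,"dz":0,"yaw":-12},{"jaw":1,"dx":195,"dy":-252,"dz":0,"yaw":-14}]'; python3 -c "
from h import *
go(.607,.336,.185,-34)"
```

```text
clock: 20.35
eef_pos: [0.4399, -0.0988, 0.1831]
ee_rot: [[0.692, 0.722, -0.0], [0.722, -0.692, -0.0], [-0.0, -0.0, -1.0]]
contact_force: [1.0, -1.3, -0.2]
gripper_width: 0.0849
finger_force: 0.0
at [ 0.4399 -0.0988  0.1831] h -43.8 q6 31.0 -> dx,dy,dz [ 429.5 -180.4   -1.9] yaw -9.8
```

```bash
python3 -m creep '[{"jaw":1,"dx":40,"dy":-17,"dz":0,"yaw":-1},{"jaw":1,"dx":82,"dy":-34,"dz":0,"yaw":-2},{"jaw":1,"dx":124,"dy":-52,"dz":0,"yaw":-4},{"jaw":1,"dx":166,"dy":-70,"dz":0,"yaw":-5},{"jaw":1,"dx":208,"dy":-87,"dz":0,"yaw":-6},{"jaw":1,"dx":250,"dy":-105,"dz":0,"yaw":-8},{"jaw":1,"dx":292,"dy":-122,"dz":0,"yaw":-9},{"jaw":1,"dx":334,"dy":-140,"dz":0,"yaw":-10}]'; python3 -m creep '[{"jaw":1,"dx":30,"dy":-13,"dz":0,"yaw":0},{"jaw":1,"dx":50,"dy":-21,"dz":0,"yaw":0},{"jaw":1,"dx":60,"dy":-25,"dz":0,"yaw":0},{"jaw":1,"dx":60,"dy":-25,"dz":0,"yaw":0}]';python3 -c "
from h import *
cap('w12',.607,.336,.115)
go(.607,.336,.185,-34)"
```

```text
clock: 21.15
eef_pos: [0.5709, 0.2391, 0.1827]
ee_rot: [[0.556, 0.831, -0.0], [0.831, -0.556, -0.0], [-0.0, -0.0, -1.0]]
contact_force: [0.7, -0.2, 0.7]
gripper_width: 0.0852
finger_force: 0.0
clock: 21.55
eef_pos: [0.5832, 0.3018, 0.1826]
ee_rot: [[0.556, 0.831, -0.001], [0.831, -0.556, -0.0], [-0.001, -0.0, -1.0]]
contact_force: [-0.2, -0.9, -0.7]
gripper_width: 0.0855
finger_force: 0.0
w12 2165 mean [0.6092 0.3371 0.1153] mid [0.6091 0.3368 0.1139] ext [0.0323 0.0325 0.0072]
at [0.583  0.3007 0.1827] h -33.8 q6 61.0 -> dx,dy,dz [42.7  0.3 -2.3] yaw 0.2
```

```bash
python3 -m creep '[{"jaw":1,"dx":20,"dy":0,"dz":0,"yaw":0},{"jaw":1,"dx":40,"dy":1,"dz":5,"yaw":0},{"jaw":1,"dx":44,"dy":1,"dz":20,"yaw":0},{"jaw":1,"dx":44,"dy":1,"dz":30,"yaw":0}]' >/dev/null; python3 -c "
from h import *
cap('w13',.607,.336,.115)
go(.6087,.337,.062,-34)"
```

```text
w13 2527 mean [0.6096 0.3377 0.1152] mid [0.6089 0.3368 0.1138] ext [0.0325 0.0322 0.0074]
at [0.6068 0.3349 0.1496] h -33.9 q6 62.7 -> dx,dy,dz [ 3.2  0.5 87.6] yaw 0.1
```

```bash
python3 -m creep '[{"jaw":1,"dx":2,"dy":0,"dz":15,"yaw":0},{"jaw":1,"dx":2,"dy":0,"dz":40,"yaw":0},{"jaw":1,"dx":2,"dy":0,"dz":65,"yaw":0},{"jaw":1,"dx":2,"dy":0,"dz":82,"yaw":0},{"jaw":1,"dx":2,"dy":0,"dz":86,"yaw":0},{"jaw":1,"dx":2,"dy":0,"dz":86,"yaw":0},{"jaw":-1,"dx":2,"dy":0,"dz":86,"yaw":0},{"jaw":-1,"dx":2,"dy":0,"dz":86,"yaw":0}]' 60;  python3 -m creep '[{"jaw":-1,"dx":0,"dy":0,"dz":0,"yaw":0},{"jaw":-1,"dx":0,"dy":0,"dz":0,"yaw":0}]' 60; python3 -c "
from h import *
go(.42,-.12,.2,-58)"
```

```text
clock: 22.85
eef_pos: [0.6106, 0.3391, 0.0687]
ee_rot: [[0.557, 0.83, 0.002], [0.83, -0.557, 0.001], [0.002, 0.001, -1.0]]
contact_force: [0.4, 0.3, 0.1]
gripper_width: 0.0591
finger_force: 0.0
clock: 23.05
eef_pos: [0.6108, 0.3393, 0.0689]
ee_rot: [[0.557, 0.83, 0.002], [0.83, -0.557, 0.001], [0.002, 0.001, -1.0]]
contact_force: [-1.2, 0.2, 7.6]
gripper_width: 0.055
finger_force: 63.5
at [0.6108 0.3393 0.0689] h -33.9 q6 62.8 -> dx,dy,dz [-487.4   97.6 -132.1] yaw 24.1
```

```bash
python3 -m creep '[{"jaw":-1,"dx":0,"dy":0,"dz":-12,"yaw":0},{"jaw":-1,"dx":0,"dy":0,"dz":-42,"yaw":0},{"jaw":-1,"dx":-6,"dy":1,"dz":-82,"yaw":0},{"jaw":-1,"dx":-25,"dy":5,"dz":-115,"yaw":0},{"jaw":-1,"dx":-60,"dy":12,"dz":-130,"yaw":2},{"jaw":-1,"dx":-102,"dy":20,"dz":-132,"yaw":4},{"jaw":-1,"dx":-144,"dy":29,"dz":-132,"yaw":6},{"jaw":-1,"dx":-186,"dy":37,"dz":-132,"yaw":8}]' ; python3 -c "
from h import *
go(.42,-.12,.2,-58)"
```

```text
clock: 23.85
eef_pos: [0.536, 0.1622, 0.2002]
ee_rot: [[0.668, 0.744, 0.001], [0.744, -0.668, 0.0], [0.001, 0.001, -1.0]]
contact_force: [0.9, -0.7, -1.9]
gripper_width: 0.0554
finger_force: 63.8
at [0.536  0.1622 0.2002] h -41.9 q6 58.6 -> dx,dy,dz [-2.875e+02  1.022e+02  1.000e-01] yaw 16.1
```

```bash
python3 -m creep '[{"jaw":-1,"dx":-40,"dy":14,"dz":0,"yaw":2},{"jaw":-1,"dx":-80,"dy":28,"dz":0,"yaw":4},{"jaw":-1,"dx":-120,"dy":43,"dz":0,"yaw":6},{"jaw":-1,"dx":-160,"dy":57,"dz":0,"yaw":8},{"jaw":-1,"dx":-200,"dy":71,"dz":0,"yaw":10},{"jaw":-1,"dx":-240,"dy":85,"dz":0,"yaw":12},{"jaw":-1,"dx":-272,"dy":97,"dz":0,"yaw":14},{"jaw":-1,"dx":-290,"dy":110,"dz":0,"yaw":16}]' ; python3 -c "
from h import *
go(.42,-.28,.2,-58);go(.472,-.376,.18,-58)"
```

```text
clock: 24.65
eef_pos: [0.4236, -0.1275, 0.1999]
ee_rot: [[0.848, 0.53, -0.0], [0.53, -0.848, -0.0], [-0.0, 0.0, -1.0]]
contact_force: [0.6, 0.2, -2.5]
gripper_width: 0.0551
finger_force: 63.8
at [ 0.4236 -0.1275  0.1999] h -58.0 q6 41.1 -> dx,dy,dz [-83.8 127.5  -0. ] yaw -0.0
at [ 0.4236 -0.1275  0.1999] h -58.0 q6 41.1 -> dx,dy,dz [-90.6 236.4  20. ] yaw -0.0
```

```bash
python3 -m creep '[{"jaw":-1,"dx":-22,"dy":34,"dz":0,"yaw":0},{"jaw":-1,"dx":-44,"dy":68,"dz":0,"yaw":0},{"jaw":-1,"dx":-66,"dy":102,"dz":0,"yaw":0},{"jaw":-1,"dx":-82,"dy":138,"dz":0,"yaw":0},{"jaw":-1,"dx":-87,"dy":175,"dz":2,"yaw":0},{"jaw":-1,"dx":-90,"dy":208,"dz":6,"yaw":0},{"jaw":-1,"dx":-91,"dy":228,"dz":8,"yaw":0},{"jaw":-1,"dx":-91,"dy":236,"dz":8,"yaw":0}]' ;python3 -m creep '[{"jaw":-1,"dx":0,"dy":0,"dz":10,"yaw":0},{"jaw":-1,"dx":0,"dy":0,"dz":10,"yaw":0}]'>/dev/null; python3 -c "
from h import *
go(.472,-.376,.0729,-58)
snap('wrist','w14')"
```

```text
clock: 25.45
eef_pos: [0.4742, -0.3756, 0.1914]
ee_rot: [[0.847, 0.531, 0.0], [0.531, -0.847, -0.0], [-0.0, 0.0, -1.0]]
contact_force: [0.1, 0.6, -1.1]
gripper_width: 0.0551
finger_force: 64.1
at [ 0.4725 -0.3725  0.1799] h -57.8 q6 19.4 -> dx,dy,dz [ -2.2   3.  107. ] yaw 0.2
```

View pics/w14.png

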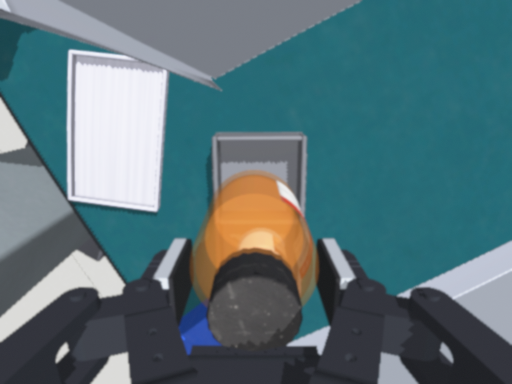

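The carrier's far rim is at (214,133)–(306,133), and the tray's corners are at (69,51), (167,70), (158,212), (70,200). The bottle is upright over the near bay.

```bash
python3 -c "
from h import *
t=dict(np.load('pics/w14.npz'));f=lambda q,z=.035:onz(t,q,z)[:2]
a,b=f((214,133)),f((306,133));e=(a+b)/2;s=(b-a)/np.linalg.norm(b-a);u=np.array([-s[1],s[0]]);print(np.linalg.norm(b-a),e,'near bay',e-u*.04,np.degrees(np.arctan2(u[1],u[0])))
T=np.array([f(q,.012) for q in [(69,51),(167,70),(158,212),(70,200)]]);print('tray',T.round(4).tolist(),T.mean(0),np.linalg.norm(np.roll(T,-1,0)-T,axis=1))
l=T[0]+T[1]-T[2]-T[3];print(np.degrees(np.arctan2(l[1],l[0])))"
```

```text
0.0770316951462431 [ 0.5085676  -0.35619995] near bay [ 0.47470309 -0.37748833] 32.154861749048784
tray [[0.4795, -0.1759], [0.5102, -0.2596], [0.3904, -0.3146], [0.3543, -0.2345]] [ 0.43360032 -0.24614207] [0.08913198 0.13173927 0.0878756  0.13826237]
24.852551363564384
```

```bash
python3 -m creep '[{"jaw":-1,"dx":-2,"dy":3,"dz":15,"yaw":0},{"jaw":-1,"dx":-2,"dy":3,"dz":45,"yaw":0},{"jaw":-1,"dx":-2,"dy":3,"dz":75,"yaw":0},{"jaw":-1,"dx":-2,"dy":3,"dz":93,"yaw":0},{"jaw":-1,"dx":-2,"dy":3,"dz":101,"yaw":0},{"jaw":-1,"dx":-2,"dy":3,"dz":104,"yaw":0},{"jaw":-1,"dx":-2,"dy":3,"dz":106,"yaw":0},{"jaw":-1,"dx":-2,"dy":3,"dz":106,"yaw":0}]';python3 -m creep '[{"jaw":-1,"dx":0,"dy":0,"dz":0.5,"yaw":0},{"jaw":-1,"dx":0,"dy":0,"dz":0.5,"yaw":0}]'
```

```text
clock: 26.5
eef_pos: [0.4742, -0.378, 0.076]
ee_rot: [[0.847, 0.532, 0.001], [0.532, -0.847, -0.001], [0.0, 0.001, -1.0]]
contact_force: [-0.3, 0.5, -1.6]
gripper_width: 0.0549
finger_force: 64.1
clock: 26.7
eef_pos: [0.474, -0.3779, 0.0755]
ee_rot: [[0.847, 0.532, 0.001], [0.532, -0.847, -0.001], [0.0, 0.001, -1.0]]
contact_force: [-0.4, 0.1, -1.8]
gripper_width: 0.0549
finger_force: 64.1
```

```bash
python3 -m creep '[{"jaw":-1,"dx":0,"dy":0,"dz":1,"yaw":0},{"jaw":-1,"dx":0,"dy":0,"dz":2,"yaw":0},{"jaw":-1,"dx":0,"dy":0,"dz":2.5,"yaw":0},{"jaw":-1,"dx":0,"dy":0,"dz":2.5,"yaw":0}]'
```

```text
clock: 27.1
eef_pos: [0.4738, -0.3778, 0.0729]
ee_rot: [[0.847, 0.532, 0.0], [0.532, -0.847, -0.0], [0.0, 0.0, -1.0]]
contact_force: [-2.2, 1.9, 4.8]
gripper_width: 0.055
finger_force: 64.5
```

```bash
python3 -m creep '[{"jaw":0.3,"dx":0,"dy":0,"dz":-0.3,"yaw":0},{"jaw":0.6,"dx":0,"dy":0,"dz":-0.3,"yaw":0},{"jaw":1,"dx":0,"dy":0,"dz":-0.3,"yaw":0},{"jaw":1,"dx":0,"dy":0,"dz":-0.3,"yaw":0},{"jaw":1,"dx":0,"dy":0,"dz":-20,"yaw":0},{"jaw":1,"dx":0,"dy":0,"dz":-60,"yaw":0},{"jaw":1,"dx":0,"dy":0,"dz":-105,"yaw":0},{"jaw":1,"dx":0,"dy":0,"dz":-125,"yaw":0}]'; python3 -c "
from h import *
cap('w15',.474,-.377,.119);cap('w15b',.409,-.419,.104,.03)
go(.42,-.28,.2,-58);go(.42,-.12,.2,-40);"
```

```text
clock: 27.9
eef_pos: [0.4751, -0.3788, 0.2014]
ee_rot: [[0.847, 0.532, 0.004], [0.532, -0.847, -0.003], [0.002, 0.005, -1.0]]
contact_force: [0.2, 0.2, 0.5]
gripper_width: 0.0854
finger_force: 0.0
w15 1673 mean [ 0.4724 -0.3788  0.1192] mid [ 0.4719 -0.3794  0.1177] ext [0.032  0.0326 0.0072]
w15b 921 mean [ 0.4105 -0.4191  0.104 ] mid [ 0.4092 -0.4195  0.1026] ext [0.0288 0.0281 0.0071]
at [ 0.4754 -0.379   0.201 ] h -57.9 q6 19.2 -> dx,dy,dz [   5.8 -113.3    0.4] yaw 0.1
at [ 0.4754 -0.379   0.201 ] h -57.9 q6 19.2 -> dx,dy,dz [  90.9 -248.8   -0.3] yaw -17.9
```

Both bottles are on their floors, with tops at 0.119 and 0.104. Next, the spanner.

```bash
python3 -m creep '[{"jaw":1,"dx":1,"dy":-25,"dz":0,"yaw":0},{"jaw":1,"dx":3,"dy":-68,"dz":0,"yaw":0},{"jaw":1,"dx":8,"dy":-112,"dz":0,"yaw":-2},{"jaw":1,"dx":30,"dy":-150,"dz":0,"yaw":-6},{"jaw":1,"dx":53,"dy":-188,"dz":0,"yaw":-12},{"jaw":1,"dx":76,"dy":-226,"dz":0,"yaw":-18},{"jaw":1,"dx":106,"dy":-258,"dz":0,"yaw":-24},{"jaw":1,"dx":140,"dy":-285,"dz":0,"yaw":-30}]'; python3 -c "
from h import *
go(.5366,.4782,.2,2)"
```

```text
clock: 28.8
eef_pos: [0.4392, -0.06, 0.1963]
ee_rot: [[0.464, 0.886, -0.002], [0.886, -0.464, 0.0], [-0.001, -0.002, -1.0]]
contact_force: [0.9, -0.7, 0.4]
gripper_width: 0.0857
finger_force: 0.0
at [ 0.4392 -0.06    0.1963] h -27.6 q6 19.7 -> dx,dy,dz [ 522.  -163.4   -3.8] yaw -29.6
```

```bash
python3 -m creep '[{"jaw":1,"dx":42,"dy":-13,"dz":0,"yaw":-4},{"jaw":1,"dx":87,"dy":-27,"dz":0,"yaw":-8},{"jaw":1,"dx":132,"dy":-41,"dz":0,"yaw":-12},{"jaw":1,"dx":177,"dy":-55,"dz":0,"yaw":-16},{"jaw":1,"dx":222,"dy":-69,"dz":0,"yaw":-20},{"jaw":1,"dx":267,"dy":-83,"dz":0,"yaw":-24},{"jaw":1,"dx":312,"dy":-97,"dz":0,"yaw":-28},{"jaw":1,"dx":357,"dy":-111,"dz":0,"yaw":-30}]';python3 -m creep '[{"jaw":1,"dx":30,"dy":0,"dz":0,"yaw":0},{"jaw":1,"dx":60,"dy":0,"dz":0,"yaw":0},{"jaw":1,"dx":80,"dy":0,"dz":0,"yaw":0},{"jaw":1,"dx":80,"dy":0,"dz":0,"yaw":0}]'
cat > sp.py <<'E'
import sys;from h import *
c,p,d=snap('wrist',sys.argv[1]);x,y,z=map(float,sys.argv[2:5]);S,V=cv2.split(cv2.cvtColor(p,cv2.COLOR_RGB2HSV))[1:]
u,v=proj(c,(x,y,z)).astype(int);w=np.zeros(S.shape,np.uint8);cv2.circle(w,(int(u),int(v)),90,1,-1)
n,l,s,k=cv2.connectedComponentsWithStats(((S<70)&(V>110)).astype(np.uint8)*w)
i=1+np.argmax([s[j,4] if abs(k[j][0]-u)+abs(k[j][1]-v)<50 else 0 for j in range(1,n)]);pts=np.argwhere(l==i)[:,::-1]
C=np.array([onz(c,q,z)[:2] for q in pts],np.float32);r=cv2.minAreaRect(C*1000);vx=np.linalg.eigh(np.cov(C.T))[1][:,1]
print('exp',u,v,'bbox',s[i],'rect mm',r,'axis',np.degrees(np.arctan2(vx[1],vx[0])))
E
python3 sp.py w16 .5366 .4782 .004; python3 -c "
from h import *
go(.5366,.4782,.1,2)"
```

```text
clock: 29.6
eef_pos: [0.5087, 0.3073, 0.1958]
ee_rot: [[-0.04, 0.999, -0.001], [0.999, 0.04, -0.001], [-0.001, -0.002, -1.0]]
contact_force: [1.3, -1.3, 0.4]
gripper_width: 0.0855
finger_force: 0.0
clock: 30.0
eef_pos: [0.5057, 0.3874, 0.196]
ee_rot: [[-0.039, 0.999, -0.001], [0.999, 0.039, -0.0], [-0.0, -0.001, -1.0]]
contact_force: [0.1, 0.1, -0.0]
gripper_width: 0.085
finger_force: 0.0
exp 291 73 bbox [ 280   18   24  110 1574] rect mm ((536.7640991210938, 478.1058349609375), (20.32782745361328, 98.89572143554688), 2.4796035289764404) axis 91.89020109568064
at [0.5058 0.3859 0.1961] h 2.2 q6 35.0 -> dx,dy,dz [91.1 34.5 96. ] yaw 0.2
```

```bash
python3 -m creep '[{"jaw":1,"dx":30,"dy":11,"dz":0,"yaw":0},{"jaw":1,"dx":70,"dy":27,"dz":0,"yaw":0},{"jaw":1,"dx":91,"dy":35,"dz":15,"yaw":0},{"jaw":1,"dx":91,"dy":35,"dz":50,"yaw":0},{"jaw":1,"dx":91,"dy":35,"dz":95,"yaw":0},{"jaw":1,"dx":91,"dy":35,"dz":140,"yaw":0},{"jaw":1,"dx":91,"dy":35,"dz":160,"yaw":0},{"jaw":1,"dx":91,"dy":35,"dz":170,"yaw":0}]';python3 -m creep '[{"jaw":0,"dx":0,"dy":0,"dz":0,"yaw":0},{"jaw":0,"dx":0,"dy":0,"dz":0,"yaw":0},{"jaw":0,"dx":0,"dy":0,"dz":0,"yaw":0}]'; python3 -c "
from h import *
go(.5367,.478,.002,2)"
```

```text
clock: 30.85
eef_pos: [0.5369, 0.475, 0.0241]
ee_rot: [[-0.036, 0.999, -0.004], [0.999, 0.036, -0.004], [-0.003, -0.004, -1.0]]
contact_force: [0.8, -0.5, -0.1]
gripper_width: 0.0855
finger_force: 0.0
clock: 31.15
eef_pos: [0.5391, 0.4784, 0.0293]
ee_rot: [[-0.037, 0.999, 0.002], [0.999, 0.037, 0.002], [0.002, 0.002, -1.0]]
contact_force: [-0.4, 0.8, -0.1]
gripper_width: 0.0442
finger_force: 0.0
at [0.5391 0.4784 0.0293] h 2.1 q6 39.3 -> dx,dy,dz [-0.4 -2.5 27.3] yaw 0.1
```

```bash
python3 -m creep '[{"jaw":0,"dx":0,"dy":-2,"dz":8,"yaw":0},{"jaw":0,"dx":0,"dy":-2,"dz":18,"yaw":0},{"jaw":0,"dx":0,"dy":-2,"dz":24,"yaw":0},{"jaw":0,"dx":0,"dy":-2,"dz":26,"yaw":0},{"jaw":0,"dx":0,"dy":-2,"dz":26,"yaw":0},{"jaw":0,"dx":0,"dy":-2,"dz":26,"yaw":0}]'
```

```text
clock: 31.75
eef_pos: [0.536, 0.4779, 0.0013]
ee_rot: [[-0.037, 0.999, 0.0], [0.999, 0.037, 0.0], [0.0, 0.0, -1.0]]
contact_force: [0.4, -0.6, -0.8]
gripper_width: 0.0428
finger_force: 0.0
```

```bash
python3 -m creep '[{"jaw":-1,"dx":0,"dy":0,"dz":0,"yaw":0},{"jaw":-1,"dx":0,"dy":0,"dz":0,"yaw":0},{"jaw":-1,"dx":0,"dy":0,"dz":0,"yaw":0},{"jaw":-1,"dx":0,"dy":0,"dz":0,"yaw":0},{"jaw":-1,"dx":0,"dy":0,"dz":0,"yaw":0}]' 60
```

```text
clock: 32.25
eef_pos: [0.5363, 0.478, 0.0019]
ee_rot: [[-0.037, 0.999, 0.001], [0.999, 0.037, 0.001], [0.001, 0.001, -1.0]]
contact_force: [-0.1, -0.3, 5.2]
gripper_width: 0.0161
finger_force: 59.0
```

```bash
python3 -m creep '[{"jaw":-1,"dx":0,"dy":0,"dz":-12,"yaw":0},{"jaw":-1,"dx":0,"dy":0,"dz":-45,"yaw":0},{"jaw":-1,"dx":0,"dy":0,"dz":-90,"yaw":0},{"jaw":-1,"dx":-8,"dy":-2,"dz":-130,"yaw":0},{"jaw":-1,"dx":-30,"dy":-6,"dz":-160,"yaw":2},{"jaw":-1,"dx":-68,"dy":-14,"dz":-175,"yaw":6},{"jaw":-1,"dx":-110,"dy":-24,"dz":-178,"yaw":11},{"jaw":-1,"dx":-152,"dy":-33,"dz":-178,"yaw":16}]'; python3 -c "
from h import *
go(.425,-.15,.18,-65)"
```

```text
clock: 33.05
eef_pos: [0.5084, 0.3236, 0.1808]
ee_rot: [[0.242, 0.97, 0.002], [0.97, -0.242, 0.001], [0.001, 0.001, -1.0]]
contact_force: [1.2, -0.8, -0.1]
gripper_width: 0.0159
finger_force: 58.7
at [0.5084 0.3236 0.1808] h -14.0 q6 46.4 -> dx,dy,dz [-4.797e+02  3.380e+01  2.000e-01] yaw 51.0
```

```bash
python3 -m creep '[{"jaw":-1,"dx":-44,"dy":3,"dz":0,"yaw":5},{"jaw":-1,"dx":-88,"dy":6,"dz":0,"yaw":10},{"jaw":-1,"dx":-132,"dy":9,"dz":0,"yaw":15},{"jaw":-1,"dx":-176,"dy":12,"dz":0,"yaw":20},{"jaw":-1,"dx":-220,"dy":15,"dz":0,"yaw":25},{"jaw":-1,"dx":-264,"dy":18,"dz":0,"yaw":30},{"jaw":-1,"dx":-308,"dy":21,"dz":0,"yaw":35},{"jaw":-1,"dx":-352,"dy":25,"dz":0,"yaw":40}]'; python3 -c "
from h import *
go(.4338,-.2445,.12,-65)"
```

```text
clock: 33.85
eef_pos: [0.4479, -0.0247, 0.1799]
ee_rot: [[0.81, 0.587, 0.001], [0.587, -0.81, -0.0], [0.001, 0.001, -1.0]]
contact_force: [1.7, -0.2, -0.0]
gripper_width: 0.0158
finger_force: 58.7
at [ 0.4479 -0.0247  0.1799] h -54.0 q6 50.7 -> dx,dy,dz [-140.5  169.6   59.9] yaw 11.0
```

```bash
python3 -m creep '[{"jaw":-1,"dx":-26,"dy":31,"dz":0,"yaw":2},{"jaw":-1,"dx":-52,"dy":63,"dz":0,"yaw":4},{"jaw":-1,"dx":-78,"dy":94,"dz":5,"yaw":6},{"jaw":-1,"dx":-104,"dy":126,"dz":20,"yaw":8},{"jaw":-1,"dx":-126,"dy":152,"dz":40,"yaw":10},{"jaw":-1,"dx":-138,"dy":166,"dz":60,"yaw":11},{"jaw":-1,"dx":-140,"dy":170,"dz":65,"yaw":11},{"jaw":-1,"dx":-140,"dy":170,"dz":65,"yaw":11}]'; python3 -c "
from h import *
go(.4338,-.2445,.005,-65)
snap('wrist','w17')"
```

```text
clock: 34.65
eef_pos: [0.4353, -0.243, 0.114]
ee_rot: [[0.906, 0.424, -0.001], [0.424, -0.906, 0.001], [-0.001, -0.001, -1.0]]
contact_force: [0.7, -0.5, 0.1]
gripper_width: 0.0159
finger_force: 58.7
at [ 0.4353 -0.243   0.114 ] h -64.9 q6 35.6 -> dx,dy,dz [ -2.    0.9 109. ] yaw 0.1
```

View pics/w17.png

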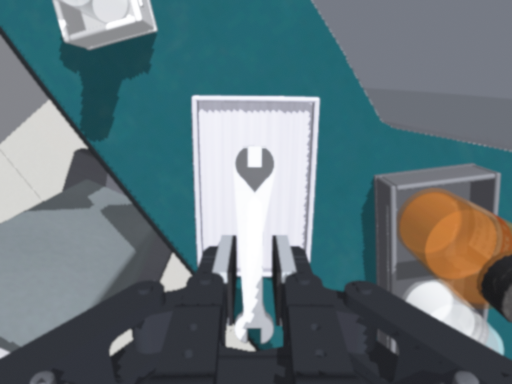

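The spanner is level and parallel to the tray, whose far rim runs (192,97)–(319,98). I'll check the centring and then lower.

```bash
python3 -c "
from h import *
t=dict(np.load('pics/w17.npz'));f=lambda q:onz(t,q,.012)[:2]
a,b=f((193,97)),f((319,98));e=(a+b)/2;s=(b-a)/np.linalg.norm(b-a);u=np.array([-s[1],s[0]]);print(np.linalg.norm(b-a),'centre',e-u*.069,np.degrees(np.arctan2(u[1],u[0])))"
python3 -m creep '[{"jaw":-1,"dx":-2,"dy":1,"dz":15,"yaw":0},{"jaw":-1,"dx":-2,"dy":1,"dz":45,"yaw":0},{"jaw":-1,"dx":-2,"dy":1,"dz":70,"yaw":0},{"jaw":-1,"dx":-2,"dy":1,"dz":85,"yaw":0},{"jaw":-1,"dx":-2,"dy":1,"dz":90,"yaw":0},{"jaw":-1,"dx":-2,"dy":1,"dz":90,"yaw":0}]'
```

```text
0.08778853580652399 centre [ 0.43543204 -0.24468941] 24.620637311831832
clock: 35.3
eef_pos: [0.4348, -0.244, 0.0247]
ee_rot: [[0.905, 0.426, 0.0], [0.426, -0.905, 0.0], [0.0, -0.0, -1.0]]
contact_force: [0.5, -0.2, -1.3]
gripper_width: 0.0156
finger_force: 58.7
```

```bash
python3 -m creep '[{"jaw":-1,"dx":0,"dy":0,"dz":8,"yaw":0},{"jaw":-1,"dx":0,"dy":0,"dz":14,"yaw":0},{"jaw":-1,"dx":0,"dy":0,"dz":17,"yaw":0},{"jaw":-1,"dx":0,"dy":0,"dz":18.5,"yaw":0},{"jaw":-1,"dx":0,"dy":0,"dz":19.5,"yaw":0},{"jaw":-1,"dx":0,"dy":0,"dz":19.5,"yaw":0}]'
```

```text
clock: 35.9
eef_pos: [0.4344, -0.2448, 0.0049]
ee_rot: [[0.905, 0.425, 0.0], [0.425, -0.905, -0.0], [0.0, 0.0, -1.0]]
contact_force: [-0.3, 0.1, -0.4]
gripper_width: 0.0157
finger_force: 58.8
```

```bash
python3 -m creep '[{"jaw":-1,"dx":0,"dy":0,"dz":0.5,"yaw":0},{"jaw":-1,"dx":0,"dy":0,"dz":0.8,"yaw":0},{"jaw":-1,"dx":0,"dy":0,"dz":0.8,"yaw":0}]'
```

```text
clock: 36.2
eef_pos: [0.4345, -0.2448, 0.0047]
ee_rot: [[0.905, 0.425, 0.0], [0.425, -0.905, -0.0], [0.0, 0.0, -1.0]]
contact_force: [-3.3, 1.3, 12.8]
gripper_width: 0.016
finger_force: 60.6
```

Seated. I'll open partly so the fingers stay clear of the rim, then rise.

```bash
python3 -m creep '[{"jaw":-0.4,"dx":0,"dy":0,"dz":-0.6,"yaw":0},{"jaw":-0.3,"dx":0,"dy":0,"dz":-0.6,"yaw":0},{"jaw":-0.3,"dx":0,"dy":0,"dz":-0.6,"yaw":0},{"jaw":-0.3,"dx":0,"dy":0,"dz":-6,"yaw":0},{"jaw":-0.3,"dx":0,"dy":0,"dz":-30,"yaw":0},{"jaw":-0.3,"dx":0,"dy":0,"dz":-75,"yaw":0},{"jaw":-0.3,"dx":0,"dy":0,"dz":-120,"yaw":0},{"jaw":-0.3,"dx":0,"dy":0,"dz":-165,"yaw":0}]';python3 -m creep '[{"jaw":-0.3,"dx":40,"dy":-20,"dz":-10,"yaw":0},{"jaw":-0.3,"dx":-40,"dy":-45,"dz":-15,"yaw":0},{"jaw":-0.3,"dx":-40,"dy":-45,"dz":-15,"yaw":0},{"jaw":-0.3,"dx":-40,"dy":-45,"dz":-15,"yaw":0},{"jaw":-0.3,"dx":-40,"dy":-45,"dz":-15,"yaw":0}]' >/dev/null
python3 - <<'E'
from h import *
import subprocess
P=cap('w18',.434,-.2445,.006,.08)
C=(P[:,:2]*1000).astype(np.float32);print('spanner slab',cv2.minAreaRect(C))
cap('w19',.475,-.377,.119,.03);cap('w20',.409,-.419,.104,.03);cap('w21',.516,-.096,.1,.02);cap('w22',.555,-.067,.1,.02)
c,p,d=snap('top','t2');p0=np.load('pics/top0.npz')['p'].astype(int)
for n,X in [('cyl',(.405,.472,.05)),('beaker',(.664,.42,.03))]:
    u,v=proj(c,X).astype(int);print(n,np.abs(p[v-10:v+10,u-10:u+10].astype(int)-p0[v-10:v+10,u-10:u+10]).mean())
from workcell import arm;s=arm.get_state();print(s['clock'],s['eef_pos'],s['contact_force'])
E
python3 sp.py w23 .434 -.2445 .007
```

```text
clock: 37.0
eef_pos: [0.434, -0.2445, 0.1709]
ee_rot: [[0.905, 0.425, -0.0], [0.425, -0.905, 0.0], [-0.0, -0.0, -1.0]]
contact_force: [0.4, -0.6, -0.0]
gripper_width: 0.0301
finger_force: 0.0
w18 16316 mean [ 0.4387 -0.244   0.0036] mid [ 0.434  -0.2445  0.006 ] ext [0.16   0.1599 0.01  ]
spanner slab ((433.99169921875, -244.48007202148438), (159.97023010253906, 159.88380432128906), 0.00601176219061017)
w19 409 mean [ 0.4652 -0.3681  0.118 ] mid [ 0.4674 -0.3723  0.1179] ext [0.0237 0.0198 0.0077]
w20 892 mean [ 0.4086 -0.4161  0.1038] mid [ 0.4091 -0.4191  0.1027] ext [0.0288 0.029  0.0073]
cyl 5.9325
beaker 5.739166666666667
37.8 [ 0.37957911 -0.22107938  0.18384524] [-1.33431365 -0.0454689  -0.07199482]
exp 300 129 bbox [  251    47   105   156 15300] rect mm ((435.04498291015625, -244.55523681640625), (143.25572204589844, 92.67960357666016), 24.422462463378906) axis -155.2091973034595
```

Run:
```python
from h import *
t=dict(np.load('pics/t2.npz'));p=t['p'];p0=np.load('pics/top0.npz')['p'];D=np.abs(p.astype(int)-p0)
print('noise',D[20:60,20:120].mean())
H,S,V=cv2.split(cv2.cvtColor(p,cv2.COLOR_RGB2HSV))
n,l,s,k=cv2.connectedComponentsWithStats((((H<8)|(H>172))&(S>130)&(V>90)).astype(np.uint8))
for i in range(1,n):
    if s[i,4]>10:print('red',k[i],s[i,4],onz(t,k[i],.1).round(4))
u,v=proj(t,(.555,-.067,.1)).astype(int);print('clear cap px',u,v,p[v,u],t['eye']+ray(t,(u,v))*t['d'][v,u])
# spanner: darker/brighter than tray floor along tray axis in wrist depth
w=dict(np.load('pics/w23.npz'));c=np.array([.4345,-.2445]);a=np.radians(24.8);L=np.array([np.cos(a),np.sin(a)]);N=np.array([-L[1],L[0]])
g=np.zeros((27,17))
for i in range(27):
    for j in range(17):
        x=c+L*(i-13)*.005+N*(j-8)*.005;q=proj(w,(*x,.005)).round().astype(int)
        if 0<=q[0]<512 and 0<=q[1]<384: g[i,j]=(w['eye']+ray(w,q)*w['d'][q[1],q[0]])[2]*1000
print(np.round(g[::2]).astype(int))
```

```text
noise 3.0793333333333335
red [285.71875 195.8125 ] 32 [ 0.5129 -0.0951  0.1   ]
clear cap px 277 183 [216 218 219] [ 0.55713779 -0.06583022  0.09760484]
[[3 3 5 3 4 3 4 5 5 5 6 5 4 6 6 7 7]
 [4 4 6 4 4 3 4 4 4 4 3 5 3 3 3 4 3]
 [5 4 3 3 4 3 7 8 4 9 4 4 4 3 3 4 3]
 [4 4 2 3 3 4 3 7 7 8 2 4 3 3 3 3 5]
 [1 1 4 3 4 4 3 9 7 4 3 5 4 4 3 4 4]
 [5 5 3 3 2 4 3 8 9 3 3 3 4 4 4 5 4]
 [3 3 4 3 3 3 4 3 8 3 3 3 4 4 2 3 5]
 [4 4 3 3 3 3 3 8 8 8 2 4 4 4 3 4 4]
 [4 3 4 2 3 3 4 8 8 7 3 3 2 4 5 4 3]
 [3 3 5 3 3 3 4 7 8 8 2 3 4 4 2 3 3]
 [3 3 3 3 2 4 4 3 3 8 3 3 3 2 3 5 3]
 [4 2 3 4 3 3 4 3 9 4 4 3 4 2 4 4 2]
 [3 4 3 4 3 4 4 5 4 1 4 3 3 2 4 2 3]
 [3 3 3 5 4 3 4 4 1 5 4 3 3 4 4 2 3]]
```

Run:
```python
from h import *
a,b=[cv2.cvtColor(np.load(f'pics/{n}.npz')['p'],cv2.COLOR_RGB2GRAY) for n in('top0','t2')]
for n,(u,v) in {'cyl':(121,226),'beaker':(141,155)}.items():
    q=[x[v-14:v+14,u-14:u+14].astype(np.float32) for x in(a,b)];print(n,cv2.phaseCorrelate(*q,cv2.createHanningWindow((28,28),cv2.CV_32F)))
from workcell import arm;print(arm.close_job())
```

```text
cyl ((0.17099774201587792, -0.1811882934004565), 0.9391047949261135)
beaker ((0.00011251610099272114, -0.09520005266947251), 0.9890282893180847)
the job is handed in; nothing more can be done
None
```

The job is handed in after about 38 s on the robot's clock: both vials are in the vial rack, both bottles are in the carrier, and the spanner lies flat and lengthwise in the tray; the measuring cylinder and beaker show no shift beyond image noise.

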